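# Load the wash basket and lock it with the ball-lock pin

### The job

Get the dirty bicycle parts ready for the parts washer: lay every crank arm, pedal and brake caliper on the bench into the open wire basket, then swing the basket's upper half over and close it gently, without letting it slam, until the two halves meet edge to edge. Then take the ball-lock pin from the wooden tool block and, with its button pressed, push it down through both ears of the basket until its collar sits on the upper ear, and let the button come back up so that the balls lock it; pull up on its T-bar to make sure that it holds. Leave the other things on the bench where they are.

Things in the scene. Friction and masses are not known exactly. Their poses are not given: they have to be found in the camera images.
- basket_floor (a point): Fixed clamshell wash basket of steel wire in a flat grey drip tray (350 x 250 mm). Point: centre of the lower half's inner floor, 10 mm above the bench. x along the hinge, y across to the hinge side, z up. Lower half 296 (x) by 204 mm (y) outside, 290 x 198 inside, rim 48 mm above this point. The hinge is on the +y rim, the two ears and the lid's bar are on the -y side.
- basket_hinge (a point): Middle of the hinge line, at rim height (102 mm in +y and 48 mm above basket_floor); axes as basket_floor. Does not move with the upper half.
- lid (a joint): Hinge angle of the basket's upper half (a wire shell 34 mm high, same outline as the lower half, 0.45 kg): 0 = closed, edge to edge with the lower half; it stands open at about 1.7 to 1.9 rad at the start (limit 2.0). Hinge friction (0.75 N m) keeps it where it is left; closing it by the bar takes about 3 to 6 N.
- lid_bar (a point): Middle of the upper half's red round bar handle: 10 mm thick, 100 mm long, parallel to the hinge, 42 mm out from the shell's -y wall, clear all round between its end legs. 246 mm from the hinge line along the upper half's rim plane, 14 mm to the outer side of that plane (above it when closed), 5 mm in +x from the hinge's middle. Lid open: it is the top edge.
- upper_hole (a point): Centre of the hole at the top face of the upper half's ear: flat steel, 44 x 60 mm, 12 mm thick, standing out from the -y wall, 100 mm in +x from the middle; through hole 17.2 mm, 36 mm out from the wall. With the lid closed it lies flat on the lower half's ear, holes in line and vertical. z is the hole's axis.
- lower_hole (a point): Centre of the hole at the underside of the lower half's fixed ear (44 x 60 mm, 12 mm thick, top face level with the lower rim, hole 17.2 mm), 36 mm out from the -y wall. The ears together are 24 mm thick.
- park_hole (a point): Mouth of the big hole (27 mm wide, 60 mm deep) in the top of the fixed wooden tool block (180 x 50 x 62 mm), in which the ball-lock pin is parked with its collar on the block's top. Two T-handle hex keys with blue grips, up to 105 mm high, stand in the block 100 and 127 mm away in the block's -x direction.
- pin_grip (a point): The ball-lock pin, loose, 100 mm long, 0.14 kg, parked upright, nose down. Point: centre of its black T-bar, 60 mm long (pin x), 22 mm wide (pin y), 18 mm high (z). Below the bar a neck, 18 mm thick and 15 mm high, then the collar, 30 mm across and 5 mm thick, its underside 29 mm below this point.
- pin_seat (a point): Centre of the underside of the pin's collar, z up along the pin. Below it the shank: 16 mm across, 52 mm long, its last 9 mm tapered to 9 mm. Four locking balls stand out 4 mm from the shank (24 mm across them), 27 to 33 mm below this point: unless the button is pressed they do not pass the ears' holes, and the pin stands on them, its nose 19 mm in the hole; locked, it can be lifted 3 mm.
- button_top (a point): Centre of the top of the pin's red push button (18 mm across) in the middle of the T-bar, 48 mm above the collar's underside when not pressed; moves with the button.
- pin_button (a joint): How far the button is pressed (m): 0 = out, balls out and locking; 0.006 = fully in, balls inside the shank. Spring: 3 N to start, 6 N fully in. The spring brings it back.
- crank_a_mid (a point): Black crank arm lying flat, 198 mm long, mid-point of the arm, 9 mm above its underside; long axis x. The arm is 24 mm wide (y) and 18 mm thick; a boss 36 mm across and 28 mm high at the -x end, an eye 29 mm across at the +x end. 0.22 kg. May be absent.
- crank_b_mid (a point): Silver crank arm, otherwise like the black one. May be absent.
- pedal_a_mid (a point): Black pedal with orange reflectors lying flat: body 84 mm long (x), 52 mm wide (y), 24 mm thick, and an axle stub 14 mm thick that stands out 22 mm at +x. Point: the centre of the body, 12 mm above its underside. 0.18 kg. May be absent.
- pedal_b_mid (a point): A second pedal, same as the first. May be absent.
- caliper_mid (a point): Silver brake caliper, a rounded block 52 mm long (x), 34 mm wide (y) and 28 mm high with a black slot along its top. Point: its centre, 14 mm above its underside. 0.14 kg. May be absent.
- oil: White oil bottle, 50 mm across, 120 mm high, origin at the centre of its underside; not part of the job, leave it.
- cup: Paper cup, 72 mm across, 95 mm high; leave it.
- grease: Green grease tub, 72 mm across, 60 mm high; leave it.
- brush: Cleaning brush lying on the bench; leave it.
Things that resemble listed ones, but are neither listed nor needed, are in the scene too. Leave any blue look-alike of the part that bears crank_a_mid alone.

How it is judged (in metres and radians):
On the way, in this order (a step that is already met when the one before it is completed fails the run):
1. every crank arm, pedal and caliper that is there lies in the basket's lower half, the upper half still open (x of crank_a_mid in the frame of basket_floor between -0.146 and 0.146 m and y of crank_a_mid in the frame of basket_floor between -0.1 and 0.1 m and z of crank_a_mid in the frame of basket_floor between -0.005 and 0.045 m and x of crank_b_mid in the frame of basket_floor between -0.146 and 0.146 m and y of crank_b_mid in the frame of basket_floor between -0.1 and 0.1 m and z of crank_b_mid in the frame of basket_floor between -0.005 and 0.045 m and x of pedal_a_mid in the frame of basket_floor between -0.146 and 0.146 m and y of pedal_a_mid in the frame of basket_floor between -0.1 and 0.1 m and z of pedal_a_mid in the frame of basket_floor between -0.005 and 0.045 m and x of pedal_b_mid in the frame of basket_floor between -0.146 and 0.146 m and y of pedal_b_mid in the frame of basket_floor between -0.1 and 0.1 m and z of pedal_b_mid in the frame of basket_floor between -0.005 and 0.045 m and x of caliper_mid in the frame of basket_floor between -0.146 and 0.146 m and y of caliper_mid in the frame of basket_floor between -0.1 and 0.1 m and z of caliper_mid in the frame of basket_floor between -0.005 and 0.045 m and value of joint lid above 0.8 rad), for 0.2 s.
2. the upper half is closed, edge to edge with the lower half (x of crank_a_mid in the frame of basket_floor between -0.146 and 0.146 m and y of crank_a_mid in the frame of basket_floor between -0.1 and 0.1 m and z of crank_a_mid in the frame of basket_floor between -0.005 and 0.045 m and x of crank_b_mid in the frame of basket_floor between -0.146 and 0.146 m and y of crank_b_mid in the frame of basket_floor between -0.1 and 0.1 m and z of crank_b_mid in the frame of basket_floor between -0.005 and 0.045 m and x of pedal_a_mid in the frame of basket_floor between -0.146 and 0.146 m and y of pedal_a_mid in the frame of basket_floor between -0.1 and 0.1 m and z of pedal_a_mid in the frame of basket_floor between -0.005 and 0.045 m and x of pedal_b_mid in the frame of basket_floor between -0.146 and 0.146 m and y of pedal_b_mid in the frame of basket_floor between -0.1 and 0.1 m and z of pedal_b_mid in the frame of basket_floor between -0.005 and 0.045 m and x of caliper_mid in the frame of basket_floor between -0.146 and 0.146 m and y of caliper_mid in the frame of basket_floor between -0.1 and 0.1 m and z of caliper_mid in the frame of basket_floor between -0.005 and 0.045 m and value of joint lid below 0.03 rad), for 0.2 s.
3. the pin stands in the hole of the ears with its button pressed in (horizontal distance between pin_seat and upper_hole below 0.004 m and angle between pin_seat's own z axis and vertical below 0.12 rad and value of joint pin_button above 0.004 m and z of pin_seat in the frame of upper_hole below 0.036 m), for 0.1 s.
4. the locked pin is pulled up against its balls and holds (horizontal distance between pin_seat and upper_hole below 0.004 m and angle between pin_seat's own z axis and vertical below 0.12 rad and value of joint pin_button below 0.0015 m and z of pin_seat in the frame of upper_hole between 0.0018 and 0.006 m), for 0.1 s.
At the end, for the whole second after the job is handed in: Every part present lies in the basket, its centre below the rim; upper half closed within 0.03 rad; pin through both ears, within 3 mm of the hole axis and 0.08 rad of upright, collar within 4 mm of the upper ear, button back out (pressed under 1.5 mm) (all of step 2 and horizontal distance between pin_seat and upper_hole below 0.003 m and angle between pin_seat's own z axis and vertical below 0.08 rad and z of pin_seat in the frame of upper_hole below 0.004 m and value of joint pin_button below 0.0015 m and velocity of joint lid below 0.05 rad/s); the robot touches nothing.
It fails at once if the upper half is slammed: nearly closed (under 0.15 rad) and still closing faster than 1.5 rad/s (value of joint lid below 0.15 rad and velocity of joint lid below -1.5 rad/s).
It fails at once if another thing on the bench is moved more than 4 cm (distance of any of oil, cup, grease, brush from where it was at the start of the episode above 0.04 m).
Of crank_a, crank_b, pedal_a, pedal_b, caliper only 3 to 5 are there at a start; the rules pass over those that are not, and their reading is None.
At some moment in a run one of crank_a, crank_b, pedal_a, pedal_b, caliper may be knocked a few centimetres aside while the robot is not near it.
It also fails if it takes over 210 s, if anything falls off the work surface, if the arm or the gripper's body presses on something with over 40 N, if the wrist force passes 120 N, or if a joint passes its speed limit or range.

### The arm

A 6-joint arm with a two-finger parallel gripper is mounted at the origin on the work surface. World frame = base frame: x ahead of the robot, y to its left, z up, the work surface at z = 0. Lengths are in m, angles in degrees, forces in N, time in s.
With the tool pointing down it reaches from about 0.275 to 0.725 m from the base axis. Payload 15.9 kg.
Tool frame: the origin (TCP) lies midway between the tips of the shut fingers; the grasp point (between the pads) lies 19 mm behind it (ctrl.grip_depth is the distance from the TCP to the grasp point, in m); z points along the fingers, y is the line along which they close (so a half turn about z gives the same grasp; the last joint's range is limited). The gripper opens to 85 mm and grips with 20 to 120 N. Pads are 22 mm wide; open, the fingers measure 114 mm over their backs; the gripper's body (76 mm by 85 mm) begins 54 mm behind the grasp point. The pads swing forward as they close: fully open they stand 13 mm farther back than shut.
Start: joints at [-73.396, 12.198, -1.971, 75.831, 0, 90], TCP at [0.143, -0.479, 0.231] pointing down, gripper open.
Joint ranges: [-170.91, 170.91], [-42.67, 98.43], [-65.05, 77.54], [-120.47, 116.71], [-90, 82.35], [-180, 180]. Speed limits (degrees/s): [108.29, 108.29, 136.94, 147.25, 180, 180].

### API

Orientations are given as [roll, pitch, yaw] about the fixed x, y, z axes, in that order (R = Rz(yaw) Ry(pitch) Rx(roll)).
In Python, from bench import ctrl, imaging, job gives the robot as it stands. The module is installed in compiled form; this text tells all that it offers.
- The arm moves only by the tool carry_out, never from a script. Its argument "targets" is one flat list of numbers, 7 for each row, row after row: the shift along the tool's x, y, z as a fraction of full scale, then the turn, a rotation vector about the tool's x, y, z as a fraction of full scale, then the opening, from -1 (shut) to 1 (fully open). A call has 1 to 10 rows; each row is the pose to reach, as a shift and turn from the pose commanded when the call began, along the tool's axes at that moment, turning the shorter way round; what a row does not reach only later rows make up. Full scale, the value 1, is 30 cm for a shift and 2 pi rad for a turn. A row lasts 1/12 s, in which the tool goes at most 41.7 mm and 7.16 degrees, less where a joint would pass 70% of its speed; a pose out of reach is approached as far as the arm can. A call with a number of a shift or a turn outside -1 to 1 is refused whole. A call with a gripper value outside its range is refused whole. The fingers move at their own pace and stop on an object; "newtons" is the grip in N (left out, the last holds). Time passes only in rows, so rows that repeat a pose let the fingers close. It gives the time, the measured TCP pose, the force, the opening and the grip force at its end, in the units of the state.
- ctrl.state(): the state, without advancing time (a new reading comes with each control period).
- imaging.capture(name): name is "scene" or "top" or "wrist"; returns a dict with "pixels" (480x640x3 uint8, red, green, blue), "intrinsics" (3x3 intrinsics, pixels), "eye" and "attitude" of the camera in the world; the wrist camera has in their place "T_tool_cam" (4x4, takes a point from camera to tool coordinates, whose origin is the TCP and whose axes are the flange's). Camera axes: x right, y down, z forward; pixel columns grow to the right and rows downward; lengths in m; the calibration is good to about 2 mm. A picture is of the moment at which its call begins: read the wrist's pose just before it. There is no depth.
- job.job_done(): hands the job in; it is judged then, once.
The state is a dict: "time_s": time; "qpos": joint angles; "qd": joint speeds; "tau": joint torques, N m; "ee_pos": TCP position; "tool_rot": TCP orientation; "force": force on the tool from outside, world axes, zero at the start; "ft_torque": the same for the moment, N m; "gripper_width": finger opening in m; "finger_force": force on a finger pad.
Only numpy, scipy, OpenCV 4.12 (cv2) and the standard library are available. Lean on these libraries where they do the work, as an engineer would, in place of code of your own. Each camera call takes 0.05 s, during which the arm holds its last target. There are 200 camera calls.

## Working session

There is one attempt and no reset: what is moved stays moved. The work goes in short steps, Python scripts to look and compute and a tool call to move; the robot and the scene stay as the last step left them, time stands still between calls to the robot, and variables do not carry over. Pictures are saved under pics/ and viewed, at most 14 in all, crops included, and the job is handed in when it is done.

Besides the shell and the picture viewer there is one more tool, called as name(argument=value, ...) on one line, values as JSON. carry_out: Moves the arm, as the interface text tells. Its arguments: {"type":"object","properties":{"targets":{"type":"array","items":{"type":"number","minimum":-1,"maximum":1}},"newtons":{"type":"number"}},"required":["targets"]}

```bash
mkdir -p pics; ls
python3 - <<'E'
from bench import ctrl, imaging, job
import cv2, json
s=ctrl.state(); print(s, ctrl.grip_depth)
for n in ("scene","top"):
    c=imaging.capture(n); cv2.imwrite(f"pics/{n}0.png",c["pixels"][:,:,::-1]); print(n,c["intrinsics"],c["eye"],c["attitude"])
c=imaging.capture("wrist"); print(c["T_tool_cam"],c["intrinsics"])
E
```

```text
pics
{'time_s': 0.0, 'qpos': array([-7.33957989e+01,  1.22244003e+01, -2.00820482e+00,  7.58301233e+01,
       -1.41275322e-03,  8.99999790e+01]), 'qd': array([-0.02445314, -0.10192477,  0.01267188,  0.01888619,  0.06651131,
       -0.04947561]), 'tau': array([ 5.51469420e-04, -6.86162996e+01,  4.87110865e+01,  1.78430410e-02,
        4.20422055e-05,  3.86903582e-05]), 'ee_pos': array([ 0.14277747, -0.47883651,  0.23081991]), 'tool_rot': array([-1.79937272e+02,  1.41272941e-03,  1.66042236e+01]), 'force': array([-0.27079702, -0.17994778, -0.66449689]), 'ft_torque': array([-0.01738462,  0.02721447,  0.03708803]), 'finger_force': 0.0, 'gripper_width': 0.08534353294193538} 0.0187
scene [[570.10502901   0.         321.10621642]
 [  0.         570.10502901 235.8656215 ]
 [  0.           0.           1.        ]] [1.33562797 0.4113742  0.98339823] [-133.66578401   -1.01504381  126.2551966 ]
top [[477.24881159   0.         314.62775714]
 [  0.         477.24881159 237.21154321]
 [  0.           0.           1.        ]] [ 0.37168041 -0.10690206  1.32273394] [-169.86770935   -1.08995075  -88.72260677]
[[-3.36703898e-04 -9.58752826e-01 -2.84240928e-01  7.26457629e-02]
 [ 9.99999685e-01 -5.27315915e-04  5.94079937e-04 -4.38346394e-04]
 [-7.19460584e-04 -2.84240638e-01  9.58752701e-01 -1.43627640e-01]
 [ 0.00000000e+00  0.00000000e+00  0.00000000e+00  1.00000000e+00]] [[338.74210192   0.         320.18661088]
 [  0.         338.74210192 237.38025229]
 [  0.           0.           1.        ]]
```

View pics/top0.png

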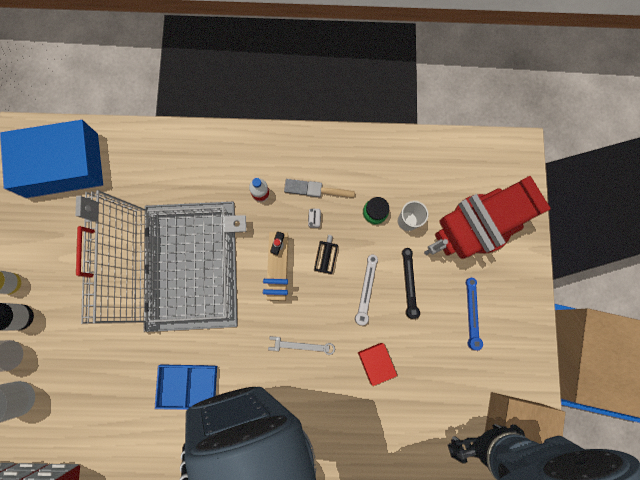

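View pics/scene0.png

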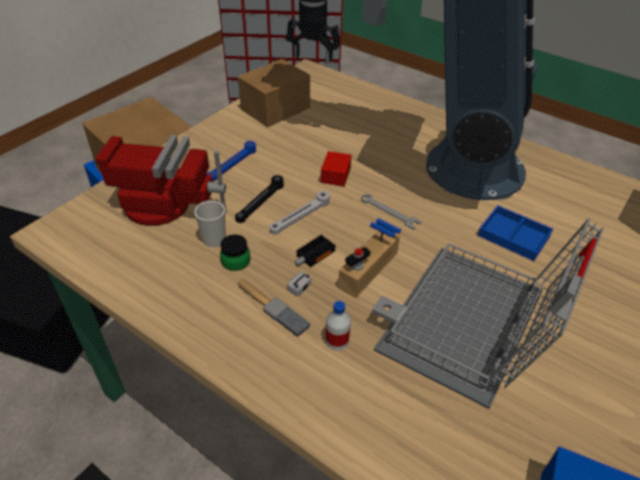

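The top view shows the silver crank at (367,290), the black crank at (410,283), one pedal at (326,255) and the caliper at (314,217). The pin and tool block are at (278,245), and the basket is at (190,267) with its ear at (235,224) and bar at (85,252).

Things that could be mistaken for the targets:
- **Cranks:** the blue crank at (474,313) is the look-alike to leave, and the grey wrench at (302,346) is not a crank. I choose the silver one at (367,290) and the black one at (410,283).
- **Pin:** the blue hex-key grips at (275,287) are not the pin. I choose the black T with the red button at (278,243).
- **Caliper:** the red box at (378,364) is not one. I choose the slotted block at (314,217).

```bash
cat > h.py <<'E'
from bench import ctrl, imaging, job
import cv2, numpy as np
from scipy.spatial.transform import Rotation as Ro
def cam(n):
    s=ctrl.state(); c=imaging.capture(n); K=c["intrinsics"]
    if n=="wrist":
        R=Ro.from_euler("xyz",s["tool_rot"],degrees=True).as_matrix(); T=c["T_tool_cam"]
        return c["pixels"],K,R@T[:3,:3],R@T[:3,3]+s["ee_pos"]
    return c["pixels"],K,Ro.from_euler("xyz",c["attitude"],degrees=True).as_matrix(),np.array(c["eye"])
def up(C,uv,z):   # pixel -> world at height z
    _,K,R,e=C; d=R@np.linalg.solve(K,[uv[0],uv[1],1]); return e+d*(z-e[2])/d[2]
def proj(C,p):
    _,K,R,e=C; q=K@(R.T@(np.asarray(p)-e)); return q[:2]/q[2]
def rows(pos,yaw,tilt=None,R=None):
    """fractions for a target TCP pose from the present pose (tool down, yaw in deg)"""
    s=ctrl.state(); R0=Ro.from_euler("xyz",s["tool_rot"],degrees=True)
    Rt=R or Ro.from_euler("xyz",[180,0,yaw],degrees=True)
    d=R0.inv().apply(np.asarray(pos)-s["ee_pos"])/.3; r=(R0.inv()*Rt).as_rotvec()/(2*np.pi)
    return np.round(d,4),np.round(r,4), (np.linalg.norm(d)*.3/.0417, np.linalg.norm(r)*360/7.16)
E
python3 - <<'E'
from h import *
C=cam("top"); p=C[0][:,:,::-1]
cv2.imwrite("pics/c1.png",cv2.resize(p[175:330,245:435],None,fx=4,fy=3.8,interpolation=cv2.INTER_CUBIC)[:600])
cv2.imwrite("pics/c2.png",cv2.resize(p[185:335,65:260],None,fx=4,fy=4,interpolation=cv2.INTER_CUBIC))
E
```

```text
(no output)
```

View pics/c1.png

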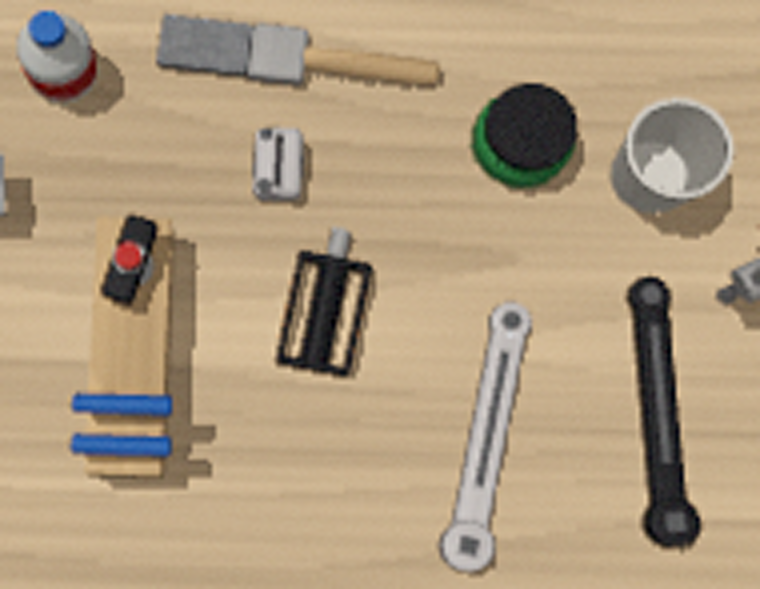

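View pics/c2.png

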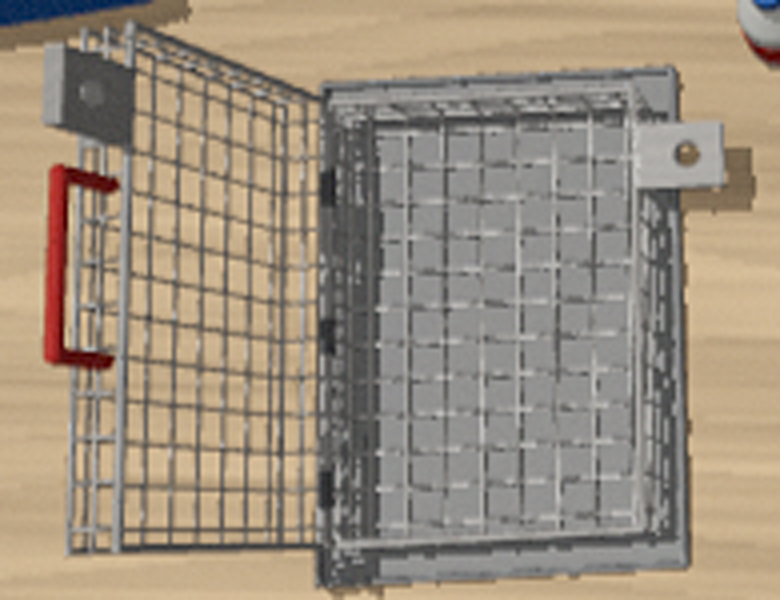

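The close crop confirms the choices: caliper at (279,163), pedal at (326,314), silver crank from (512,320) to (467,546), black crank from (650,296) to (671,521), and pin button at (128,255). The basket crop shows the lower ear hole at (687,153) and the red bar at (57,263).

Run:
```python
from h import *
np.set_printoptions(precision=4,suppress=True)
C=cam("top")
a=lambda u,v:(245+u/4-.375,175+v/3.8-.37)
b=lambda u,v:(65+u/4-.375,185+v/4-.375)
P={}
for n,uv,z in [("cal",(279,163),.028),("slot0",(280,137),.028),("slot1",(277,190),.028),("ped",(326,314),.024),("axle",(341,230),.019),
 ("silv_eye",(512,320),.018),("silv_boss",(467,546),.028),("blk_eye",(650,296),.018),("blk_boss",(671,521),.028),
 ("button",(128,255),.110),("bar0",(138,217),.1),("bar1",(120,302),.1),("blkA",(97,215),.062),("blkB",(172,222),.062),("blkC",(85,473),.062),("blkD",(162,475),.062),("key1",(121,404),.1),("key2",(120,446),.1),
 ("oil",(47,28),.12),("oilbase",(60,85),.0)]:
    P[n]=up(C,a(*uv),z); print(n,P[n])
for n,uv,z in [("hole",(687,153),.058),("rimNE",(632,85),.058),("rimSE",(640,532),.058),("trayNE",(675,68),.002),("traySE",(688,568),.002),("traySW",(322,583),.002),("trayNW",(322,85),.002),("earN",(724,122),.058),("earS",(724,188),.058),("h1",(328,187),.058),("h2",(328,490),.058)]:
    P[n]=up(C,b(*uv),z); print(n,P[n])
for i,j in [("silv_eye","silv_boss"),("blk_eye","blk_boss"),("bar0","bar1"),("slot0","slot1"),("blkA","blkC"),("blkA","blkB"),("trayNE","traySE"),("traySE","traySW"),("h1","h2")]:
    d=P[i]-P[j]; print(i,j,np.linalg.norm(d[:2]),np.degrees(np.arctan2(d[1],d[0])))
S=cam("scene")
for n in ("button","hole","cal","ped"): print(n,proj(S,P[n]))
cv2.imwrite("pics/s2.png",cv2.resize(S[0][200:360,230:430,::-1],None,fx=4,fy=3.75,interpolation=cv2.INTER_CUBIC))
```

```text
cal [ 0.6591 -0.1244  0.028 ]
slot0 [ 0.6786 -0.1247  0.028 ]
slot1 [ 0.6389 -0.1235  0.028 ]
ped [ 0.5492 -0.1592  0.024 ]
axle [ 0.6121 -0.1687  0.019 ]
silv_eye [ 0.5488 -0.288   0.018 ]
silv_boss [ 0.3861 -0.2566  0.028 ]
blk_eye [ 0.5689 -0.3839  0.018 ]
blk_boss [ 0.4066 -0.394   0.028 ]
button [ 0.5746 -0.0276  0.11  ]
bar0 [ 0.6028 -0.0325  0.1   ]
bar1 [ 0.5437 -0.023   0.1   ]
blkA [ 0.6107 -0.0027  0.062 ]
blkB [ 0.607  -0.0531  0.062 ]
blkC [ 0.4297 -0.0019  0.062 ]
blkD [ 0.4295 -0.0523  0.062 ]
key1 [ 0.4745 -0.0262  0.1   ]
key2 [ 0.4464 -0.0266  0.1   ]
oil [0.7295 0.0302 0.12  ]
oilbase [0.7211 0.0327 0.    ]
hole [0.6321 0.0861 0.058 ]
rimNE [0.6782 0.1257 0.058 ]
rimSE [0.3795 0.1037 0.058 ]
trayNE [0.705  0.1063 0.002 ]
traySE [0.3565 0.0793 0.002 ]
traySW [0.3411 0.325  0.002 ]
trayNW [0.6859 0.3541 0.002 ]
earN [0.6541 0.0622 0.058 ]
earS [0.6087 0.0601 0.058 ]
h1 [0.6025 0.3246 0.058 ]
h2 [0.4019 0.3078 0.058 ]
silv_eye silv_boss 0.1657849510609503 -10.94128034968714
blk_eye blk_boss 0.16256279741820379 3.5764998126118264
bar0 bar1 0.059833373134086924 -9.158986838229703
slot0 slot1 0.03969456393484297 -1.7224587053318143
blkA blkC 0.18106327968010763 -0.23984619155532577
blkA blkB 0.05058239048896545 85.77228906062524
trayNE traySE 0.3495026714808548 4.428103920240954
traySE traySW 0.24617007952956524 -86.41553825376297
h1 h2 0.20134879652068516 4.798592926690523
button [358.2839 249.6796]
hole [386.8875 306.1518]
cal [299.3786 278.1419]
ped [316.0691 245.519 ]
```

View pics/s2.png

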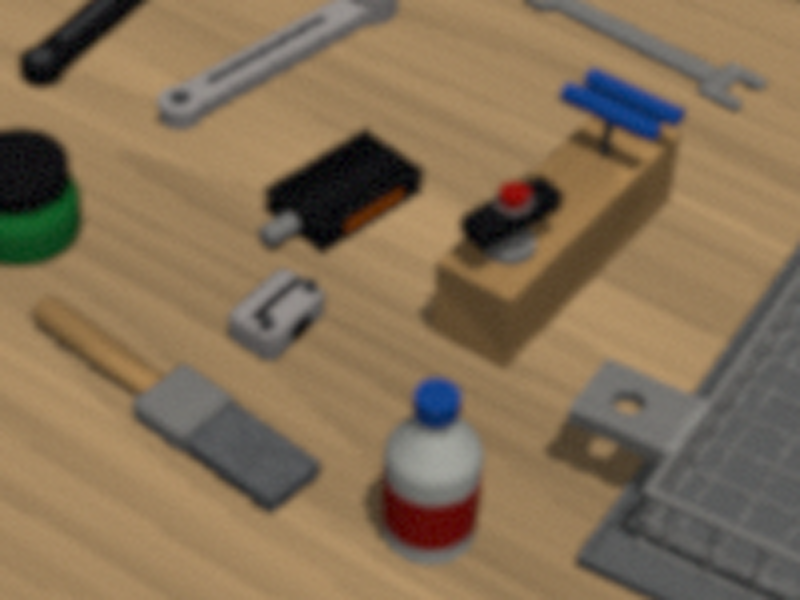

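The scene view agrees with the top-view measurements. The button is at (358.7,252) against (358.3,249.7) predicted, and the ear hole is at (387,307) against (387,306). Sizes also match: the tray is 350 mm, the cranks 166 mm between centres, and the block 181 mm. The basket's yaw is about 4.5° and its centre is about (0.522, 0.216).

```bash
cat >> h.py <<'E'
F=np.array([.5218,.2160]); YB=4.5
def bas(x,y,z):
    c,s=np.cos(np.radians(YB)),np.sin(np.radians(YB)); return np.array([F[0]+c*x-s*y,F[1]+s*x+c*y,z])
def track(ref="pics/top0.png"):  # parts' shift since the first top view, px, and match score
    t=cv2.imread(ref); n=np.ascontiguousarray(cam("top")[0][:,:,::-1])
    for k,(u,v,a,b) in dict(cal=(314,217,9,12),ped=(326,254,15,22),silv=(367,290,15,38),blk=(410,283,12,38)).items():
        m=cv2.matchTemplate(n[v-b-25:v+b+25,u-a-25:u+a+25],t[v-b:v+b,u-a:u+a],cv2.TM_CCOEFF_NORMED)
        _,s,_,l=cv2.minMaxLoc(m); print(k,l[0]-25,l[1]-25,round(s,2))
E
python3 - <<'E'
from h import *
track()
print(rows([.4878,-.389,.10],3.6))
C=cam("top"); bar=[up(C,(65+57/4-.4,185+v/4-.4),.294) for v in (170,263,360)]; print(bar)
h=bas(.005,.102,.058)
for th in (1.7,1.75,1.8,1.85,1.9):
    d=.246*np.array([-np.cos(th),np.sin(th)])+.014*np.array([np.sin(th),np.cos(th)])
    p=bas(.005,.102+d[0],.058+d[1]); q=proj(C,p); print(th,p,(q-[65,185]+.4)*4)
E
```

```text
cal 0 0 1.0
ped 0 0 1.0
silv 0 0 1.0
blk 0 0 1.0
(array([1.1877, 0.041 , 0.4372]), array([-0.0001,  0.    ,  0.0361]), (np.float64(9.109907889546578), np.float64(1.816028592135048)))
[array([0.5651168 , 0.39147267, 0.294     ]), array([0.51406202, 0.38592621, 0.294     ]), array([0.46173669, 0.38024173, 0.294     ])]
1.7 [0.51520567 0.36351641 0.30014572] [ 93.9164263  260.22849064]
1.75 [0.51426061 0.37552456 0.2975651 ] [ 73.41199919 262.13001315]
1.8 [0.51332684 0.38738912 0.29438569] [ 53.78629257 264.17390432]
1.85 [0.51240672 0.39908044 0.29061544] [ 35.11464463 266.3504256 ]
1.9 [0.51150253 0.4105693  0.28626377] [ 17.46561169 268.64920656]
```

carry_out(targets=[0.95,0.04,0.36,0,0,0.036,0.4,0.95,0.04,0.36,0,0,0.036,0.4,0.95,0.04,0.36,0,0,0.036,0.4,0.95,0.04,0.36,0,0,0.036,0.4,0.95,0.04,0.36,0,0,0.036,0.4,0.95,0.04,0.36,0,0,0.036,0.4,0.95,0.04,0.36,0,0,0.036,0.4,0.95,0.04,0.36,0,0,0.036,0.4,0.95,0.04,0.36,0,0,0.036,0.4,0.95,0.04,0.36,0,0,0.036,0.4], newtons=50)

```text
time_s: 1.23
ee_pos: [0.4199, -0.4085, 0.1226]
tool_rot: [-179.9, 0.1, 3.7]
force: [-1.3, -0.0, 0.8]
gripper_width: 0.0598
finger_force: 0.0
```

Run:
```python
from h import *
s=ctrl.state(); print(s["time_s"],s["ee_pos"],s["tool_rot"],s["qpos"],s["gripper_width"],s["force"])
print(rows([.4878,-.389,.05],3.6),rows([.4878,-.389,.004],3.6))
C=cam("wrist"); cv2.imwrite("pics/w1.png",C[0][:,:,::-1])
for p in ([.5689,-.3839,.018],[.4066,-.394,.028]): print(proj(C,p))
```

```text
1.2333 [ 0.41992509 -0.40850475  0.12256444] [-1.79948138e+02  5.54314720e-02  3.74608781e+00] [-4.42067349e+01  2.46359330e+01 -5.71082420e-01  6.48686221e+01
 -6.42863545e-03  1.32047207e+02] 0.05981026373155234 [-1.27901328 -0.03099084  0.84973452]
(array([ 0.2302, -0.0499,  0.2417]), array([-0.0001,  0.0002,  0.0004]), (np.float64(2.4282321217502454), np.float64(0.022990313863188103))) (array([ 0.2304, -0.0497,  0.395 ]), array([-0.0001,  0.0002,  0.0004]), (np.float64(3.309436334491071), np.float64(0.022990313863188103)))
[297.53862218   9.56090669]
[300.20165905 255.67419948]
```

View pics/w1.png

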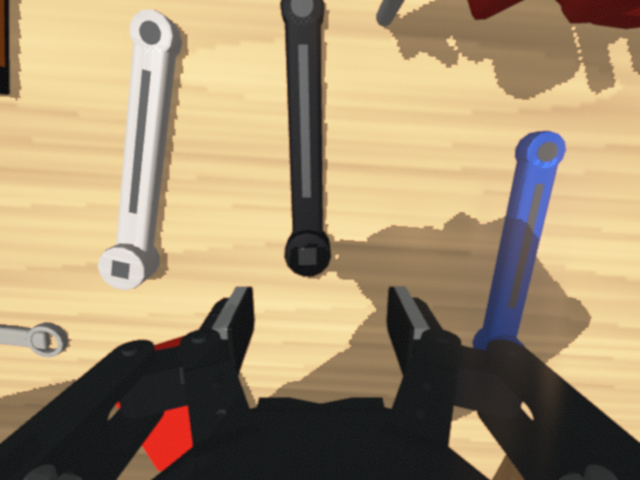

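The wrist view shows the black crank's eye at (302,7) and boss at (308,250), and the silver crank's eye at (150,30) and boss at (123,265). I'll use these to refine both poses.

Run:
```python
from h import *
C=cam("wrist")
for e,b in (((302,7),(308,250)),((150,30),(123,265))):
    E,B=up(C,e,.018),up(C,b,.028); d=E-B; print(E,B,(E+B)/2,np.hypot(*d[:2]),np.degrees(np.arctan2(d[1],d[0])))
print(rows([.489,-.392,.05],3.6),rows([.489,-.392,.004],3.6))
```

```text
[ 0.5701248  -0.38743918  0.018     ] [ 0.41061455 -0.40017215  0.028     ] [ 0.49036968 -0.39380567  0.023     ] 0.16001765477362107 4.563980891446359
[ 0.55089937 -0.28975062  0.018     ] [ 0.38983638 -0.26172496  0.028     ] [ 0.47036788 -0.27573779  0.023     ] 0.1634831000745943 -9.870883908118744
(array([ 0.2368, -0.0435,  0.2454]), array([0.    , 0.    , 0.0001]), (np.float64(2.4732615796007638), np.float64(0.0036132180448993374))) (array([ 0.2368, -0.0435,  0.3987]), array([0.    , 0.    , 0.0001]), (np.float64(3.350943689900862), np.float64(0.0036132180448993374)))
```

carry_out(targets=[0.237,-0.0435,0.245,0,0,0,0.4,0.237,-0.0435,0.245,0,0,0,0.4,0.237,-0.0435,0.245,0,0,0,0.4,0.237,-0.0435,0.245,0,0,0,0.4,0.237,-0.0435,0.33,0,0,0,0.4,0.237,-0.0435,0.398,0,0,0,0.4,0.237,-0.0435,0.398,0,0,0,0.4,0.237,-0.0435,0.398,0,0,0,-0.8,0.237,-0.0435,0.398,0,0,0,-0.8,0.237,-0.0435,0.398,0,0,0,-0.8], newtons=60)

```text
time_s: 2.17
ee_pos: [0.49, -0.3928, 0.006]
tool_rot: [179.9, -0.1, 3.6]
force: [-0.6, -4.9, 3.8]
gripper_width: 0.0244
finger_force: 3.8
```

carry_out(targets=[0,0,0,0,0,0,-0.8,0,0,0,0,0,0,-0.8,0,0,0,0,0,0,-0.8])

```text
time_s: 2.42
ee_pos: [0.4902, -0.3928, 0.0062]
tool_rot: [179.9, -0.1, 3.6]
force: [-3.4, -0.1, 10.2]
gripper_width: 0.0217
finger_force: 59.9
```

Run:
```python
from h import *
p=bas(0,.056,.13); print(p, rows([.489,-.392,.17],3.6)[0],rows(p+[0,0,.04],4.5),rows(p,4.5),rows(bas(0,.056,.018),4.5)[0])
```

```text
[0.51740629 0.27182737 0.13      ] [-0.0027 -0.0016 -0.5459] (array([ 0.2316, -2.2039, -0.551 ]), array([ 0.0004, -0.0003, -0.0024]), (np.float64(16.428506164588644), np.float64(0.12513295576273217))) (array([ 0.2314, -2.2043, -0.4177]), array([ 0.0004, -0.0003, -0.0024]), (np.float64(16.22596323608446), np.float64(0.12513295576273217))) [ 0.2307 -2.2052 -0.0443]
```

carry_out(targets=[0,0,-0.2,0,0,0,-0.8,0,0,-0.4,0,0,0,-0.8,0,0,-0.55,0,0,0,-0.8,0.02,-0.1,-0.55,0,0,0,-0.8,0.1,-0.9,-0.55,0,0,0,-0.8,0.1,-0.9,-0.55,0,0,0,-0.8,0.1,-0.9,-0.55,0,0,0,-0.8,0.1,-0.9,-0.55,0,0,0,-0.8,0.1,-0.9,-0.55,0,0,0,-0.8,0.1,-0.9,-0.55,0,0,0,-0.8])

```text
time_s: 3.25
ee_pos: [0.5021, -0.1183, 0.1704]
tool_rot: [180.0, -0.1, 3.6]
force: [1.4, 0.0, -0.8]
gripper_width: 0.0222
finger_force: 59.9
```

carry_out(targets=[0.14,-0.99,0,0,0,0,-0.8,0.14,-0.99,0,0,0,0,-0.8,0.14,-0.99,0,0,0,0,-0.8,0.14,-0.99,0,0,0,0,-0.8,0.14,-0.99,0,0,0,0,-0.8,0.14,-0.99,0,0,0,0,-0.8,0.14,-0.99,0,0,0,0,-0.8])

```text
time_s: 3.83
ee_pos: [0.5305, 0.0733, 0.1698]
tool_rot: [-178.2, -0.0, 6.9]
force: [-0.1, -0.7, -1.9]
gripper_width: 0.0222
finger_force: 59.8
```

Run:
```python
from h import *
s=ctrl.state(); print(s["tool_rot"],s["ee_pos"],s["gripper_width"],s["finger_force"])
print(rows(bas(0,.056,.17),4.5),rows(bas(0,.056,.019),4.5)[0]); track()
```

```text
[-1.78231311e+02 -2.97824876e-02  6.87264504e+00] [0.53054966 0.07330988 0.16981616] 0.02222429261828361 59.84128296375275
(array([ 0.0357, -0.6619,  0.0198]), array([-0.0049,  0.    ,  0.0066]), (np.float64(4.77103580251506), np.float64(0.4133777307381307))) [ 0.0354 -0.6464  0.5229]
cal 0 0 1.0
ped 0 0 0.97
silv 0 0 1.0
blk -2 1 0.09
```

carry_out(targets=[0.035,-0.64,0,-0.005,0,0.007,-0.8,0.035,-0.64,0,-0.005,0,0.007,-0.8,0.035,-0.64,0,-0.005,0,0.007,-0.8,0.035,-0.64,0,-0.005,0,0.007,-0.8,0.035,-0.64,0,-0.005,0,0.007,-0.8,0.035,-0.64,0,-0.005,0,0.007,-0.8,0.035,-0.64,0,-0.005,0,0.007,-0.8,0.035,-0.64,0,-0.005,0,0.007,-0.8])

```text
time_s: 4.55
ee_pos: [0.5404, 0.0857, 0.1741]
tool_rot: [-178.1, 0.1, 7.9]
force: [-0.5, 0.6, -1.6]
gripper_width: 0.0219
finger_force: 59.9
```

Run:
```python
from h import *
s=ctrl.state(); print(s["tool_rot"],s["ee_pos"],s["qpos"])
print(rows(bas(0,.056,.17),4.5),rows(bas(0,.056,.019),4.5)[0])
C=cam("wrist"); cv2.imwrite("pics/w2.png",C[0][:,:,::-1])
print(proj(C,bas(.145,.099,.058)),proj(C,bas(.145,-.099,.058)))
```

```text
[-1.78050737e+02  1.47457586e-01  7.94445292e+00] [0.54041695 0.08572279 0.17410312] [  7.88928424  18.80483153  -1.51996285  69.82454076   1.94912017
 179.94479957]
(array([ 0.0098, -0.6242,  0.0349]), array([-0.0054,  0.0006,  0.0096]), (np.float64(4.498000733656185), np.float64(0.5528185154586522))) [ 0.0111 -0.607   0.5379]
[ 4.92310647 19.13251743] [291.09426876  35.76342828]
```

View pics/w2.png

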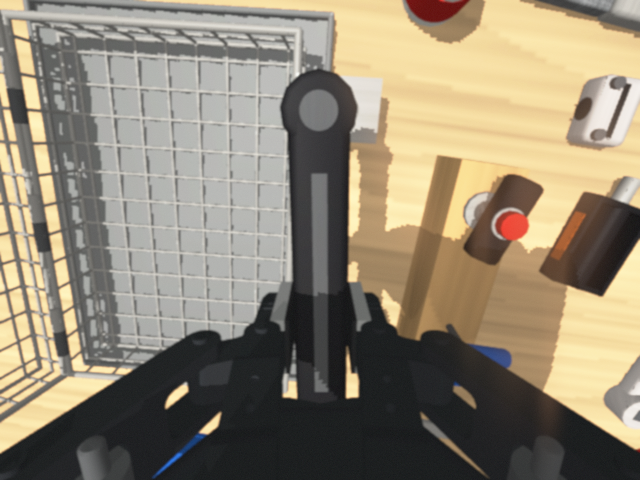

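The wrist view shows the black crank gripped level and centred at (318,250). The last joint is at its limit, so I turn the tool half round; yaw near 180° suits all the remaining placements.

carry_out(targets=[0,0,0,-0.005,0,-0.485,-0.8,0,0,0,-0.005,0,-0.485,-0.8,0,0,0,-0.005,0,-0.485,-0.8,0,0,0,-0.005,0,-0.485,-0.8,0,0,0,-0.005,0,-0.485,-0.8,0,0,0,-0.005,0,-0.485,-0.8,0,0,0,-0.005,0,-0.485,-0.8,0,0,0,-0.005,0,-0.485,-0.8,0,0,0,-0.005,0,-0.485,-0.8,0,0,0,-0.005,0,-0.485,-0.8])

```text
time_s: 5.43
ee_pos: [0.5403, 0.0858, 0.1741]
tool_rot: [-179.8, -1.4, 79.9]
force: [-0.4, -0.1, -1.8]
gripper_width: 0.0222
finger_force: 59.8
```

Run:
```python
from h import *
s=ctrl.state(); print(s["tool_rot"],s["ee_pos"],s["qpos"])
print(rows(bas(0,.056,.17),184.5))
```

```text
[-179.81544508   -1.39968391   79.91540344] [0.54029571 0.08579909 0.17408499] [  8.2232491   18.41242936  -2.05774917  69.26532982   1.38680446
 108.30879237]
(array([ 0.5966, -0.1836,  0.0288]), array([ 0.0032, -0.0032, -0.2905]), (np.float64(4.495819970765546), np.float64(14.607411420800927)))
```

carry_out(targets=[0,0,0,0.003,-0.003,-0.29,-0.8,0,0,0,0.003,-0.003,-0.29,-0.8,0,0,0,0.003,-0.003,-0.29,-0.8,0,0,0,0.003,-0.003,-0.29,-0.8,0,0,0,0.003,-0.003,-0.29,-0.8,0,0,0,0.003,-0.003,-0.29,-0.8,0,0,0,0.003,-0.003,-0.29,-0.8,0.3,-0.09,0.01,0.003,-0.003,-0.29,-0.8,0.3,-0.09,0.01,0.003,-0.003,-0.29,-0.8,0.3,-0.09,0.01,0.003,-0.003,-0.29,-0.8])

```text
time_s: 6.27
ee_pos: [0.5294, 0.1833, 0.1733]
tool_rot: [179.6, -0.5, 151.6]
force: [-0.3, 0.4, -2.7]
gripper_width: 0.022
finger_force: 59.9
```

Run:
```python
from h import *
s=ctrl.state(); print(s["tool_rot"],s["ee_pos"],s["qpos"])
print(rows(bas(0,.056,.17),184.5))
```

```text
[179.6321583   -0.51397698 151.64216747] [0.52935804 0.18332738 0.173295  ] [18.74882488 20.29541469  0.49507412 70.27999641  0.62691502 47.10786779]
(array([0.1751, 0.2406, 0.0141]), array([ 0.0014, -0.0011, -0.0913]), (np.float64(2.1430250351329105), np.float64(4.590138675471259)))
```

carry_out(targets=[0,0,0.014,0.001,-0.001,-0.091,-0.8,0,0,0.014,0.001,-0.001,-0.091,-0.8,0.05,0.08,0.014,0.001,-0.001,-0.091,-0.8,0.12,0.16,0.014,0.001,-0.001,-0.091,-0.8,0.175,0.24,0.014,0.001,-0.001,-0.091,-0.8,0.175,0.24,0.014,0.001,-0.001,-0.091,-0.8,0.175,0.24,0.014,0.001,-0.001,-0.091,-0.8,0.175,0.24,0.014,0.001,-0.001,-0.091,-0.8])

```text
time_s: 6.93
ee_pos: [0.5187, 0.2674, 0.1699]
tool_rot: [180.0, -0.0, -176.1]
force: [-0.3, 0.4, -2.0]
gripper_width: 0.022
finger_force: 60.0
```

Run:
```python
from h import *
s=ctrl.state(); print(s["tool_rot"],s["ee_pos"],s["qpos"])
print(rows(bas(0,.056,.17),184.5),rows(bas(0,.056,.019),184.5))
```

```text
[ 1.79956594e+02 -2.57579065e-03 -1.76091264e+02] [0.5187097  0.26743828 0.16986711] [2.72527918e+01 2.30534728e+01 4.01630366e+00 7.09479962e+01
 4.08732780e-02 2.33440616e+01]
(array([ 0.0033,  0.0149, -0.0004]), array([ 0.0001, -0.    , -0.0016]), (np.float64(0.10984319899001649), np.float64(0.08280184325045156))) (array([0.0033, 0.0145, 0.5029]), array([ 0.0001, -0.    , -0.0016]), (np.float64(3.619582096746489), np.float64(0.08280184325045156)))
```

carry_out(targets=[0.003,0.015,0.12,0,0,-0.002,-0.8,0.003,0.015,0.24,0,0,-0.002,-0.8,0.003,0.015,0.36,0,0,-0.002,-0.8,0.003,0.015,0.44,0,0,-0.002,-0.8,0.003,0.015,0.5,0,0,-0.002,-0.8,0.003,0.015,0.5,0,0,-0.002,-0.8,0.003,0.015,0.5,0,0,-0.002,-0.8,0.003,0.015,0.5,0,0,-0.002,-0.2,0.003,0.015,0.5,0,0,-0.002,-0.2,0.003,0.015,0.5,0,0,-0.002,-0.2])

```text
time_s: 7.77
ee_pos: [0.5184, 0.2724, 0.0211]
tool_rot: [179.9, 0.1, -175.4]
force: [0.2, 1.3, 0.8]
gripper_width: 0.0343
finger_force: 0.0
```

carry_out(targets=[0,0,-0.1,0,0,0,-0.2,0,0,-0.2,0,0,0,-0.2,0,0,-0.33,0,0,0,-0.2,0,0,-0.47,0,0,0,-0.2,0,0,-0.6,0,0,0,-0.2,0,0,-0.6,0,0,0,-0.2])

```text
time_s: 8.27
ee_pos: [0.5202, 0.2734, 0.2087]
tool_rot: [179.7, 0.6, -175.3]
force: [0.5, 1.6, 1.3]
gripper_width: 0.0338
finger_force: 0.0
```

Run:
```python
from h import *
track()
print(rows([.471,-.2745,.20],170))
```

```text
cal 0 0 1.0
ped 0 0 1.0
silv 0 0 1.0
blk 0 1 0.09
(array([ 0.3098, -1.8062,  0.0066]), array([0.0008, 0.0011, 0.0407]), (np.float64(13.18389728760425), np.float64(2.047983009432316)))
```

carry_out(targets=[0.15,-0.99,0,0.001,0.001,0.041,0.4,0.15,-0.99,0,0.001,0.001,0.041,0.4,0.15,-0.99,0,0.001,0.001,0.041,0.4,0.15,-0.99,0,0.001,0.001,0.041,0.4,0.15,-0.99,0,0.001,0.001,0.041,0.4,0.15,-0.99,0,0.001,0.001,0.041,0.4,0.15,-0.99,0,0.001,0.001,0.041,0.4,0.15,-0.99,0,0.001,0.001,0.041,0.4,0.15,-0.99,0,0.001,0.001,0.041,0.4])

```text
time_s: 9.07
ee_pos: [0.4963, -0.0301, 0.1994]
tool_rot: [-179.6, -0.3, 169.7]
force: [-0.1, 0.4, 0.2]
gripper_width: 0.0597
finger_force: 0.0
```

Run:
```python
from h import *
print(rows([.471,-.2745,.08],170))
```

```text
(array([-0.0652, -0.8139,  0.4028]), array([-0.001 , -0.0009, -0.0009]), (np.float64(6.550207725697201), np.float64(0.0818212701141004)))
```

carry_out(targets=[-0.065,-0.81,0.3,0,0,0,0.4,-0.065,-0.81,0.3,0,0,0,0.4,-0.065,-0.81,0.3,0,0,0,0.4,-0.065,-0.81,0.3,0,0,0,0.4,-0.065,-0.81,0.3,0,0,0,0.4,-0.065,-0.81,0.3,0,0,0,0.4,-0.065,-0.81,0.4,0,0,0,0.4,-0.065,-0.81,0.4,0,0,0,0.4,-0.065,-0.81,0.4,0,0,0,0.4])

```text
time_s: 9.82
ee_pos: [0.4719, -0.2696, 0.0797]
tool_rot: [-179.8, -0.5, 169.9]
force: [-0.0, 0.0, 1.0]
gripper_width: 0.0599
finger_force: 0.0
```

Run:
```python
from h import *
s=ctrl.state(); print(s["ee_pos"],s["tool_rot"])
print(rows([.471,-.2745,.005],170))
```

```text
[ 0.47185718 -0.26959482  0.07968969] [-179.75059697   -0.50254247  169.88053069]
(array([-0.0022, -0.0155,  0.249 ]), array([-0.0007, -0.0014, -0.0003]), (np.float64(1.7950958343697558), np.float64(0.0800806696062304)))
```

carry_out(targets=[-0.002,-0.016,0,-0.001,-0.001,0,0.4,-0.002,-0.016,0.12,-0.001,-0.001,0,0.4,-0.002,-0.016,0.2,-0.001,-0.001,0,0.4,-0.002,-0.016,0.248,-0.001,-0.001,0,0.4,-0.002,-0.016,0.248,-0.001,-0.001,0,0.4,-0.002,-0.016,0.248,-0.001,-0.001,0,-0.8,-0.002,-0.016,0.248,-0.001,-0.001,0,-0.8,-0.002,-0.016,0.248,-0.001,-0.001,0,-0.8,-0.002,-0.016,0.248,-0.001,-0.001,0,-0.8,-0.002,-0.016,0.248,-0.001,-0.001,0,-0.8])

```text
time_s: 10.65
ee_pos: [0.4733, -0.2764, 0.0087]
tool_rot: [-180.0, 0.2, 169.9]
force: [-2.6, 2.6, 13.6]
gripper_width: 0.0218
finger_force: 59.0
```

carry_out(targets=[0,0,0,0,0,0,-0.8,0,0,-0.15,0,0,0,-0.8,0,0,-0.3,0,0,0,-0.8,0,0,-0.45,0,0,0,-0.8,0,0,-0.56,0,0,0,-0.8,0,0.1,-0.56,0,0,0,-0.8,0,0.9,-0.56,0,0,0,-0.8,0,0.9,-0.56,0,0,0,-0.8,0,0.9,-0.56,0,0,0,-0.8,0,0.9,-0.56,0,0,0,-0.8])

```text
time_s: 11.48
ee_pos: [0.5065, -0.0806, 0.176]
tool_rot: [180.0, 0.2, 169.9]
force: [1.1, -0.6, -0.8]
gripper_width: 0.022
finger_force: 60.8
```

Run:
```python
from h import *
s=ctrl.state(); print(s["ee_pos"],s["tool_rot"])
print(rows(bas(0,.012,.18),184.5))
```

```text
[ 0.50649498 -0.08056349  0.17600703] [1.79969056e+02 1.53842688e-01 1.69880569e+02]
(array([ 0.1335,  1.0208, -0.0131]), array([ 0.    ,  0.0004, -0.0406]), (np.float64(7.4073494380701055), np.float64(2.041931195939269)))
```

carry_out(targets=[0.133,0.995,-0.013,0,0,-0.041,-0.8,0.133,0.995,-0.013,0,0,-0.041,-0.8,0.133,0.995,-0.013,0,0,-0.041,-0.8,0.133,0.995,-0.013,0,0,-0.041,-0.8,0.133,0.995,-0.013,0,0,-0.041,-0.8,0.133,0.995,-0.013,0,0,-0.041,-0.8,0.133,0.995,-0.013,0,0,-0.041,-0.8,0.133,0.995,-0.013,0,0,-0.041,-0.8,0.133,0.995,-0.013,0,0,-0.041,-0.8,0.133,0.995,-0.013,0,0,-0.041,-0.8])

```text
time_s: 12.32
ee_pos: [0.5192, 0.219, 0.1793]
tool_rot: [180.0, 0.1, -175.2]
force: [-0.4, -1.0, -2.3]
gripper_width: 0.0223
finger_force: 60.8
```

Run:
```python
from h import *
s=ctrl.state(); print(s["ee_pos"],s["tool_rot"])
print(rows(bas(0,.012,.022),184.5))
C=cam("wrist"); cv2.imwrite("pics/w3.png",C[0][:,:,::-1])
```

```text
[0.51924509 0.21895082 0.1792567 ] [ 1.79987511e+02  8.12389036e-02 -1.75245750e+02]
(array([-0.0071,  0.0294,  0.5242]), array([0.    , 0.0002, 0.0007]), (np.float64(3.7775297251167324), np.float64(0.03732034516242457)))
```

View pics/w3.png

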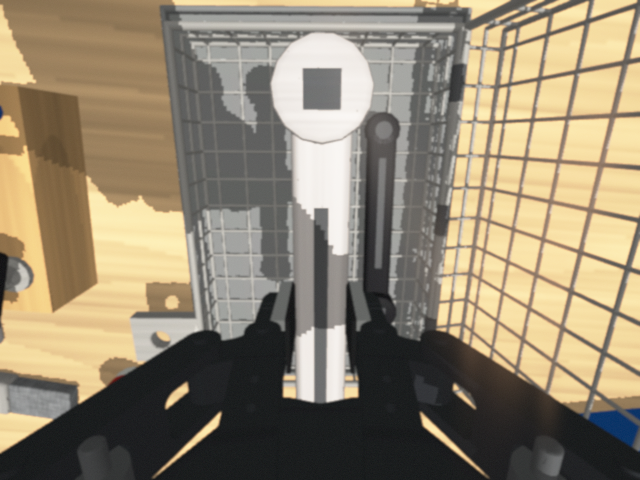

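The wrist view shows the black crank lying in the basket at column ~380 and the silver one held at column ~322, with free space to its left. I lower it slightly further away from the black one.

carry_out(targets=[-0.007,0.016,0.12,0,0,0.001,-0.8,-0.007,0.016,0.24,0,0,0.001,-0.8,-0.007,0.016,0.36,0,0,0.001,-0.8,-0.007,0.016,0.46,0,0,0.001,-0.8,-0.007,0.016,0.523,0,0,0.001,-0.8,-0.007,0.016,0.523,0,0,0.001,-0.8,-0.007,0.016,0.523,0,0,0.001,-0.8,-0.007,0.016,0.523,0,0,0.001,-0.25,-0.007,0.016,0.523,0,0,0.001,-0.25,-0.007,0.016,0.523,0,0,0.001,-0.25])

```text
time_s: 13.2
ee_pos: [0.5222, 0.2236, 0.0233]
tool_rot: [179.9, 0.2, -175.7]
force: [0.7, 0.2, -0.6]
gripper_width: 0.0318
finger_force: 0.0
```

carry_out(targets=[0,0,-0.1,0,0,0,-0.25,0,0,-0.2,0,0,0,-0.25,0,0,-0.33,0,0,0,-0.25,0,0,-0.47,0,0,0,-0.25,0,0,-0.53,0,0,0,0.6,0,-0.2,-0.53,0,0,0,0.6,0,-0.99,-0.53,0,0,0,0.6,0,-0.99,-0.53,0,0,0,0.6,0,-0.99,-0.53,0,0,0,0.6,0,-0.99,-0.53,0,0,0,0.6])

```text
time_s: 14.03
ee_pos: [0.5367, 0.0138, 0.1818]
tool_rot: [180.0, 0.1, -175.7]
force: [0.5, -0.1, 0.2]
gripper_width: 0.0682
finger_force: 0.0
```

Run:
```python
from h import *
s=ctrl.state(); print(s["ee_pos"],s["tool_rot"])
track()
print(rows([.5492,-.161,.13],171.4))
```

```text
[0.53666748 0.01383297 0.18184297] [ 1.79994084e+02  1.44970897e-01 -1.75667351e+02]
cal 0 0 1.0
ped 0 0 0.93
silv 1 0 0.22
blk -1 1 0.08
(array([-0.    , -0.5619,  0.1741]), array([-0.0004,  0.0004,  0.0352]), (np.float64(4.232205593086494), np.float64(1.7708776422646149)))
```

carry_out(targets=[0,-0.56,0.17,0,0,0.035,0.6,0,-0.56,0.17,0,0,0.035,0.6,0,-0.56,0.17,0,0,0.035,0.6,0,-0.56,0.17,0,0,0.035,0.6,0,-0.56,0.17,0,0,0.035,0.6,0,-0.56,0.17,0,0,0.035,0.6,0,-0.56,0.17,0,0,0.035,0.6])

```text
time_s: 14.67
ee_pos: [0.5494, -0.152, 0.1302]
tool_rot: [180.0, 0.1, 171.6]
force: [1.0, 0.1, 0.2]
gripper_width: 0.0677
finger_force: 0.0
```

Run:
```python
from h import *
s=ctrl.state(); print(s["ee_pos"],s["tool_rot"])
print(rows([.5492,-.161,.010],171.4))
C=cam("wrist"); cv2.imwrite("pics/w4.png",C[0][:,:,::-1]); print(proj(C,[.5492,-.1592,.024]))
```

```text
[ 0.54942173 -0.15198468  0.13023871] [1.79965983e+02 7.32925532e-02 1.71639137e+02]
(array([-0.0031, -0.0301,  0.4008]), array([0.0001, 0.0002, 0.0007]), (np.float64(2.891520879254825), np.float64(0.035257018123105804)))
[310.31670439 235.78407605]
```

View pics/w4.png

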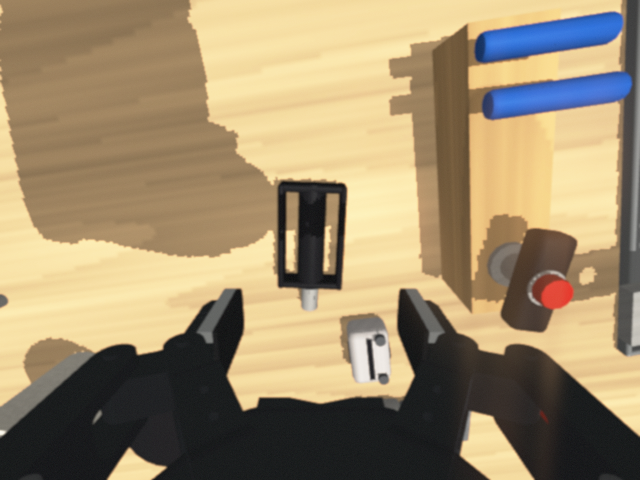

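The pedal is centred at (312,236) against a predicted (310,236), axle stub toward +x, so the estimate is good.

carry_out(targets=[-0.003,-0.022,0.12,0,0,0,0.6,-0.003,-0.022,0.24,0,0,0,0.6,-0.003,-0.022,0.34,0,0,0,0.6,-0.003,-0.022,0.4,0,0,0,0.6,-0.003,-0.022,0.4,0,0,0,0.6,-0.003,-0.022,0.4,0,0,0,0,-0.003,-0.022,0.4,0,0,0,0,-0.003,-0.022,0.4,0,0,0,0,-0.003,-0.022,0.4,0,0,0,0,-0.003,-0.022,0.4,0,0,0,0])

```text
time_s: 15.55
ee_pos: [0.5507, -0.1584, 0.0116]
tool_rot: [180.0, 0.2, 171.7]
force: [-0.7, 2.6, 10.3]
gripper_width: 0.0501
finger_force: 63.5
```

carry_out(targets=[0,0,0,0,0,0,0,0,0,-0.15,0,0,0,0,0,0,-0.3,0,0,0,0,0,0,-0.45,0,0,0,0,0,0,-0.56,0,0,0,0,0,0.1,-0.56,0,0,0,0,0,0.9,-0.56,0,0,0,0,0,0.9,-0.56,0,0,0,0,0,0.9,-0.56,0,0,0,0,0,0.9,-0.56,0,0,0,0])

```text
time_s: 16.38
ee_pos: [0.5778, 0.0381, 0.1791]
tool_rot: [180.0, 0.1, 171.7]
force: [0.8, 0.0, -1.8]
gripper_width: 0.0501
finger_force: 63.8
```

Run:
```python
from h import *
s=ctrl.state(); print(s["ee_pos"],s["tool_rot"])
print(rows(bas(-.075,-.052,.18),184.5)); track()
```

```text
[0.57776791 0.03806871 0.17908717] [1.79955467e+02 1.43318697e-01 1.71680912e+02]
(array([ 0.4757,  0.3354, -0.004 ]), array([ 0.0001,  0.0004, -0.0356]), (np.float64(4.187557798007943), np.float64(1.7904897698821982)))
cal 0 0 1.0
ped 6 10 0.32
silv 1 0 0.22
blk -1 1 0.09
```

carry_out(targets=[0.475,0.337,-0.003,0,0,-0.0355,0,0.475,0.337,-0.003,0,0,-0.0355,0,0.475,0.337,-0.003,0,0,-0.0355,0,0.475,0.337,-0.003,0,0,-0.0355,0,0.475,0.337,-0.003,0,0,-0.0355,0,0.475,0.337,-0.003,0,0,-0.0355,0,0.475,0.337,-0.003,0,0,-0.0355,0,0.475,0.337,-0.003,0,0,-0.0355,0])

```text
time_s: 17.1
ee_pos: [0.4519, 0.1564, 0.1791]
tool_rot: [180.0, 0.1, -175.5]
force: [-1.1, -0.3, -0.8]
gripper_width: 0.0502
finger_force: 63.8
```

Run:
```python
from h import *
s=ctrl.state(); print(s["ee_pos"],s["tool_rot"])
print(rows(bas(-.075,-.051,.026),184.5))
```

```text
[0.45191477 0.15637998 0.17913291] [ 1.79982881e+02  1.08313080e-01 -1.75535251e+02]
(array([0.0031, 0.0097, 0.5104]), array([ 0.    ,  0.0003, -0.0001]), (np.float64(3.6729681058777537), np.float64(0.016086476257068837)))
```

carry_out(targets=[0.003,0.01,0.12,0,0,0,0,0.003,0.01,0.24,0,0,0,0,0.003,0.01,0.36,0,0,0,0,0.003,0.01,0.46,0,0,0,0,0.003,0.01,0.51,0,0,0,0,0.003,0.01,0.51,0,0,0,0,0.003,0.01,0.51,0,0,0,0,0.003,0.01,0.51,0,0,0,0.38,0.003,0.01,0.51,0,0,0,0.38,0.003,0.01,0.51,0,0,0,0.38])

```text
time_s: 17.93
ee_pos: [0.4512, 0.1598, 0.0267]
tool_rot: [180.0, 0.2, -175.5]
force: [-0.3, -0.1, -0.1]
gripper_width: 0.0589
finger_force: 0.0
```

carry_out(targets=[0,0,-0.1,0,0,0,0.38,0,0,-0.2,0,0,0,0.38,0,0,-0.33,0,0,0,0.38,0,0,-0.47,0,0,0,0.38,0,0,-0.53,0,0,0,0.4,-0.2,-0.2,-0.5,0,0,0.017,0.4,-0.62,-0.99,-0.4,0,0,0.017,0.4,-0.62,-0.99,-0.4,0,0,0.017,0.4,-0.62,-0.99,-0.4,0,0,0.017,0.4,-0.62,-0.99,-0.4,0,0,0.017,0.4])

```text
time_s: 18.77
ee_pos: [0.5773, -0.0051, 0.1625]
tool_rot: [180.0, 0.1, 178.4]
force: [-0.4, 0.6, 0.7]
gripper_width: 0.0597
finger_force: 0.0
```

Run:
```python
from h import *
s=ctrl.state(); print(s["ee_pos"],s["tool_rot"])
track()
print(rows([.6591,-.1254,.12],178.3))
```

```text
[ 0.57728773 -0.00513886  0.16253253] [1.79980492e+02 1.36030492e-01 1.78378247e+02]
cal 0 0 1.0
ped 20 12 0.35
silv 8 0 0.21
blk -19 2 0.08
(array([-0.2751, -0.3739,  0.1382]), array([-0.0003,  0.0004, -0.0003]), (np.float64(3.484665657148725), np.float64(0.029899138904606336)))
```

carry_out(targets=[-0.275,-0.374,0,0,0,0,0.4,-0.275,-0.374,0,0,0,0,0.4,-0.275,-0.374,0,0,0,0,0.4,-0.275,-0.374,0.1,0,0,0,0.4,-0.275,-0.374,0.2,0,0,0,0.4,-0.275,-0.374,0.2,0,0,0,0.4,-0.275,-0.374,0.2,0,0,0,0.4,-0.275,-0.374,0.2,0,0,0,0.4])

```text
time_s: 19.48
ee_pos: [0.6559, -0.1173, 0.104]
tool_rot: [180.0, 0.1, 178.4]
force: [0.6, -0.4, 1.2]
gripper_width: 0.0595
finger_force: 0.0
```

Run:
```python
from h import *
s=ctrl.state(); print(s["ee_pos"],s["tool_rot"])
print(rows([.6591,-.1254,.012],178.3))
C=cam("wrist"); P=C[0][:,:,::-1]; cv2.imwrite("pics/w5.png",P); print(proj(C,[.6591,-.1244,.028]),proj(C,[.5746,-.0276,.11]))
```

```text
[ 0.65590127 -0.11728874  0.1039941 ] [1.79994934e+02 1.41728567e-01 1.78399993e+02]
(array([-0.0107, -0.0268,  0.3067]), array([0.    , 0.0004, 0.0003]), (np.float64(2.215980310765937), np.float64(0.02423600381781673)))
[309.42881327 251.61939594] [549.63396002 104.89048502]
```

View pics/w5.png

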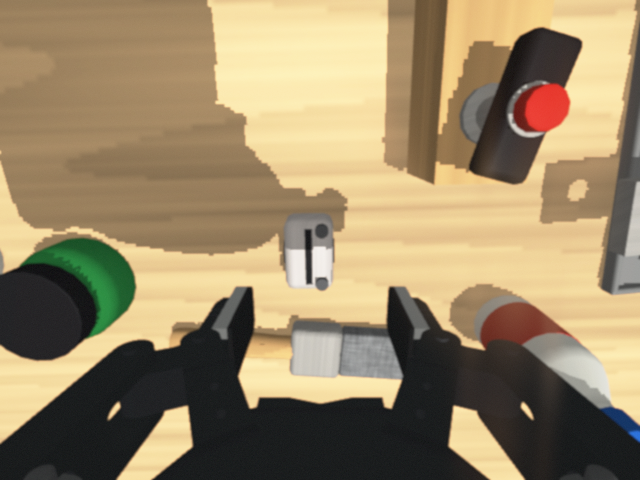

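The caliper is at (310,252), matching the prediction, and the button at (545,107) is within 2 mm. Nothing stands in the fingers' way.

carry_out(targets=[-0.01,-0.026,0.1,0,0,0,0.4,-0.01,-0.026,0.2,0,0,0,0.4,-0.01,-0.026,0.27,0,0,0,0.4,-0.01,-0.026,0.302,0,0,0,0.4,-0.01,-0.026,0.302,0,0,0,0.4,-0.01,-0.026,0.302,0,0,0,-0.5,-0.01,-0.026,0.302,0,0,0,-0.5,-0.01,-0.026,0.302,0,0,0,-0.5,-0.01,-0.026,0.302,0,0,0,-0.5,-0.01,-0.026,0.302,0,0,0,-0.5])

```text
time_s: 20.37
ee_pos: [0.6598, -0.1257, 0.0139]
tool_rot: [-180.0, 0.3, 178.4]
force: [-1.0, 0.7, 8.0]
gripper_width: 0.0326
finger_force: 60.5
```

carry_out(targets=[0,0,0,0,0,0,-0.5,0,0,-0.15,0,0,0,-0.5,0,0,-0.3,0,0,0,-0.5,0,0,-0.45,0,0,0,-0.5,0,0,-0.57,0,0,0,-0.5,0.05,0.1,-0.57,0,0,0,-0.5,0.2,0.9,-0.57,0,0,-0.017,-0.5,0.2,0.9,-0.57,0,0,-0.017,-0.5,0.2,0.9,-0.57,0,0,-0.017,-0.5,0.2,0.9,-0.57,0,0,-0.017,-0.5])

```text
time_s: 21.2
ee_pos: [0.6178, 0.0711, 0.1842]
tool_rot: [180.0, 0.2, -175.5]
force: [0.3, -0.0, -1.1]
gripper_width: 0.0329
finger_force: 60.4
```

Run:
```python
from h import *
s=ctrl.state(); print(s["ee_pos"],s["tool_rot"])
print(rows(bas(.065,-.052,.18),184.5))
```

```text
[0.61780976 0.07114316 0.18420818] [ 179.98273528    0.19759594 -175.53321546]
(array([0.0647, 0.3331, 0.0139]), array([ 0.    ,  0.0005, -0.0001]), (np.float64(2.4433028434932895), np.float64(0.028087392491621503)))
```

carry_out(targets=[0.065,0.333,0,0,0,0,-0.5,0.065,0.333,0,0,0,0,-0.5,0.065,0.333,0,0,0,0,-0.5,0.065,0.333,0,0,0,0,-0.5,0.065,0.333,0,0,0,0,-0.5,0.065,0.333,0,0,0,0,-0.5])

```text
time_s: 21.7
ee_pos: [0.5912, 0.1672, 0.1833]
tool_rot: [180.0, 0.1, -175.5]
force: [0.1, -0.8, -1.1]
gripper_width: 0.0322
finger_force: 60.4
```

Run:
```python
from h import *
s=ctrl.state(); print(s["ee_pos"],s["tool_rot"])
print(rows(bas(.065,-.052,.028),184.5))
```

```text
[0.5911608  0.16717431 0.183335  ] [ 1.79984828e+02  1.33682665e-01 -1.75511757e+02]
(array([0.0023, 0.0069, 0.5178]), array([ 0.    ,  0.0004, -0.    ]), (np.float64(3.725413716998445), np.float64(0.018862012587757288)))
```

carry_out(targets=[0.002,0.007,0.12,0,0,0,-0.5,0.002,0.007,0.24,0,0,0,-0.5,0.002,0.007,0.36,0,0,0,-0.5,0.002,0.007,0.46,0,0,0,-0.5,0.002,0.007,0.517,0,0,0,-0.5,0.002,0.007,0.517,0,0,0,-0.5,0.002,0.007,0.517,0,0,0,-0.5,0.002,0.007,0.517,0,0,0,0,0.002,0.007,0.517,0,0,0,0,0.002,0.007,0.517,0,0,0,0])

```text
time_s: 22.53
ee_pos: [0.591, 0.1694, 0.0283]
tool_rot: [180.0, 0.1, -175.5]
force: [-0.5, -0.6, -0.1]
gripper_width: 0.043
finger_force: 0.0
```

carry_out(targets=[0,0,-0.1,0,0,0,0,0,0,-0.2,0,0,0,0,0,0,-0.33,0,0,0,0,0,0,-0.47,0,0,0,0,0,0,-0.6,0,0,0,0,0,-0.3,-0.6,0,0,0,0,0,-0.6,-0.6,0,0,0,0,0,-0.6,-0.6,0,0,0,0])

```text
time_s: 23.2
ee_pos: [0.6002, 0.0439, 0.2087]
tool_rot: [180.0, 0.2, -175.4]
force: [0.5, 0.2, -0.8]
gripper_width: 0.0429
finger_force: 0.0
```

Run:
```python
from h import *
s=ctrl.state(); print(s["ee_pos"],s["tool_rot"])
p=cam("top")[0][:,:,::-1]
a=cv2.resize(p[185:345,65:265],None,fx=3,fy=3,interpolation=cv2.INTER_CUBIC)
cv2.imwrite("pics/t3.png",a)
```

```text
[0.6002062  0.04393185 0.20870732] [ 179.99294741    0.20203315 -175.40826104]
```

View pics/t3.png

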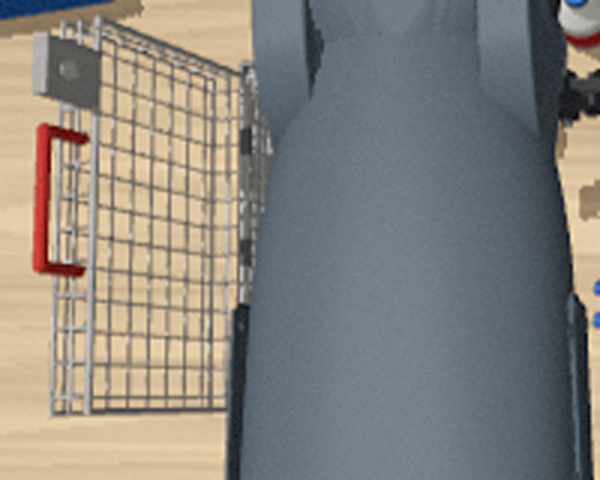

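The arm hides the basket here; the lid is undisturbed with its bar at (43,198) in the crop. I go above the bar and look again from there.

Run:
```python
from h import *
print(rows([.5135,.385,.37],184.5))
```

```text
(array([ 0.2006,  1.1785, -0.5424]), array([-0.0004,  0.0004, -0.0006]), (np.float64(9.444352654887105), np.float64(0.0413283573016754)))
```

carry_out(targets=[0,0,-0.54,0,0,0,0,0,0,-0.54,0,0,0,0,0,0,-0.54,0,0,0,0,0,0,-0.54,0,0,0,0,0.17,0.99,-0.54,0,0,0,0,0.17,0.99,-0.54,0,0,0,0,0.17,0.99,-0.54,0,0,0,0,0.17,0.99,-0.54,0,0,0,0,0.17,0.99,-0.54,0,0,0,0,0.17,0.99,-0.54,0,0,0,0])

```text
time_s: 24.08
ee_pos: [0.5373, 0.2888, 0.3692]
tool_rot: [180.0, 0.1, -175.5]
force: [1.6, -0.4, 0.3]
gripper_width: 0.0431
finger_force: 0.0
```

Run:
```python
from h import *
s=ctrl.state(); print(s["ee_pos"],s["tool_rot"],s["qpos"])
print(rows([.5135,.385,.37],184.5))
```

```text
[0.53728252 0.28877169 0.36923984] [ 1.79957945e+02  1.20627675e-01 -1.75529710e+02] [ 2.82618360e+01  3.01868102e+01  4.44289079e+01  1.04114756e+02
 -1.01811756e-02  2.37914901e+01]
(array([ 0.054 ,  0.326 , -0.0024]), array([ 0.0001,  0.0003, -0.0001]), (np.float64(2.3771355388883046), np.float64(0.0183167063827918)))
```

carry_out(targets=[0.054,0.325,0,0,0,0,0,0.054,0.325,0,0,0,0,0,0.054,0.325,0,0,0,0,0,0.054,0.325,0,0,0,0,0,0.054,0.325,0,0,0,0,0,0.054,0.325,0,0,0,0,0])

```text
time_s: 24.58
ee_pos: [0.5148, 0.3824, 0.3687]
tool_rot: [180.0, 0.1, -175.5]
force: [0.8, -0.6, -0.4]
gripper_width: 0.0427
finger_force: 0.0
```

Run:
```python
from h import *
s=ctrl.state(); print(s["ee_pos"],s["tool_rot"],s["qpos"])
print(rows([.5135,.385,.276],184.5))
W=cam("wrist"); C=cam("scene")
for x in (-.045,.005,.055): print(proj(W,[*(bas(x,.102+.0672,0)[:2]),.295]))
a=cv2.resize(W[0],(400,300),interpolation=cv2.INTER_AREA); b=cv2.resize(C[0][220:460,340:660],(400,300))
t=cam("top"); c=cv2.resize(t[0][185:345,65:265],(400,300))
cv2.imwrite("pics/m1.png",np.vstack([np.hstack([a,b]),np.hstack([c,0*c])])[:,:,::-1])
```

```text
[0.51477342 0.38239452 0.36873456] [ 1.79976740e+02  9.03314053e-02 -1.75537534e+02] [ 3.66204299e+01  3.67671123e+01  5.58622367e+01  1.09006271e+02
 -2.83879659e-02  3.21579234e+01]
(array([0.004 , 0.0089, 0.3091]), array([ 0.0001,  0.0003, -0.0001]), (np.float64(2.2249375589397435), np.float64(0.014041830832508402)))
[323.92846678 171.39248083]
[323.7676296  246.52162642]
[323.62574665 312.79700894]
```

View pics/m1.png

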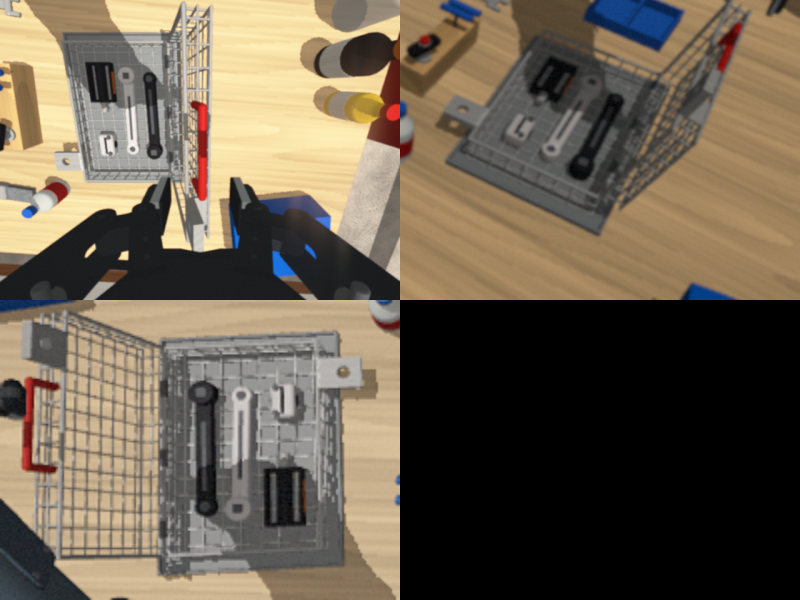

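All four parts lie flat in the basket: in the top view the cranks are at x≈205 and x≈241, the pedal at (285,497) and the caliper at (285,401). In the wrist view the bar is at column 200, where predicted. I grip it lightly and swing it along its arc.

carry_out(targets=[0.004,0.003,0.1,0,0,0,0,0.004,0.003,0.2,0,0,0,0,0.004,0.003,0.27,0,0,0,0,0.004,0.003,0.309,0,0,0,0,0.004,0.003,0.309,0,0,0,0,0.004,0.003,0.309,0,0,0,-1,0.004,0.003,0.309,0,0,0,-1,0.004,0.003,0.309,0,0,0,-1,0.004,0.003,0.309,0,0,0,-1,0.004,0.003,0.309,0,0,0,-1], newtons=20)

```text
time_s: 25.57
ee_pos: [0.514, 0.3842, 0.2772]
tool_rot: [179.9, 0.2, -175.5]
force: [-0.6, -0.5, 7.8]
gripper_width: 0.0091
finger_force: 20.1
```

Run:
```python
from h import *
from scipy.optimize import brentq
np.set_printoptions(precision=4,suppress=True)
s=ctrl.state(); print(s["ee_pos"],s["tool_rot"],s["gripper_width"],s["finger_force"],s["force"])
b=lambda t:.246*np.array([-np.cos(t),np.sin(t)])+.014*np.array([np.sin(t),np.cos(t)])
y=np.dot(s["ee_pos"][:2]-bas(0,.102,0)[:2],[-np.sin(np.radians(YB)),np.cos(np.radians(YB))])
t0=brentq(lambda t:b(t)[0]-y,1.5,2); print("theta",t0,"bar z",.058+b(t0)[1], s["ee_pos"][2])
R0=Ro.from_euler("xyz",s["tool_rot"],degrees=True)
for t in np.r_[np.arange(1.75,.2,-.07),.2,.15,.11,.08,.05,.03,.015,0]:
    d=b(t)-b(t0); print(round(t,3),R0.inv().apply(bas(0,d[0],d[1])-np.r_[F,0])/.3)
```

```text
[0.514  0.3842 0.2772] [ 179.9041    0.1885 -175.5231] 0.009086314814761845 20.07889688014984 [-0.6159 -0.498   7.7987]
theta 1.7863090681154812 bar z 0.29531537423146476 0.2771755613113042
1.75 [-0.     -0.0288 -0.0075]
1.68 [-0.0001 -0.0852 -0.0191]
1.61 [-0.0001 -0.1421 -0.0267]
1.54 [-0.0002 -0.1995 -0.0303]
1.47 [-0.0002 -0.257  -0.0299]
1.4 [-0.0002 -0.3143 -0.0255]
1.33 [-0.0002 -0.3711 -0.017 ]
1.26 [-0.0002 -0.4273 -0.0046]
1.19 [-0.0002 -0.4824  0.0116]
1.12 [-0.0001 -0.5363  0.0317]
1.05 [-0.0001 -0.5886  0.0556]
0.98 [ 0.     -0.6391  0.083 ]
0.91 [ 0.0001 -0.6876  0.1139]
0.84 [ 0.0002 -0.7338  0.1481]
0.77 [ 0.0003 -0.7775  0.1854]
0.7 [ 0.0004 -0.8184  0.2257]
0.63 [ 0.0005 -0.8565  0.2688]
0.56 [ 0.0007 -0.8914  0.3144]
0.49 [ 0.0008 -0.9231  0.3624]
0.42 [ 0.001  -0.9513  0.4125]
0.35 [ 0.0011 -0.976   0.4644]
0.28 [ 0.0013 -0.997   0.5179]
0.21 [ 0.0015 -1.0142  0.5728]
0.2 [ 0.0015 -1.0163  0.5807]
0.15 [ 0.0016 -1.0258  0.6207]
0.11 [ 0.0017 -1.032   0.6529]
0.08 [ 0.0018 -1.0357  0.6773]
0.05 [ 0.0019 -1.0388  0.7017]
0.03 [ 0.0019 -1.0404  0.7181]
0.015 [ 0.002  -1.0414  0.7303]
0.0 [ 0.002  -1.0422  0.7426]
```

carry_out(targets=[0,-0.029,-0.0075,0,0,0,-1,0,-0.085,-0.019,0,0,0,-1,0,-0.142,-0.027,0,0,0,-1,0,-0.2,-0.03,0,0,0,-1,0,-0.257,-0.03,0,0,0,-1,0,-0.314,-0.0255,0,0,0,-1,0,-0.371,-0.017,0,0,0,-1,0,-0.427,-0.005,0,0,0,-1,0,-0.482,0.012,0,0,0,-1,0,-0.536,0.032,0,0,0,-1])

```text
time_s: 26.4
ee_pos: [0.5264, 0.2233, 0.267]
tool_rot: [179.9, 0.2, -175.5]
force: [0.6, 2.2, 4.6]
gripper_width: 0.0092
finger_force: 20.7
```

```bash
cat >> h.py <<'E'
def arc(ts):
    s=ctrl.state(); b=lambda t:.246*np.array([-np.cos(t),np.sin(t)])+.014*np.array([np.sin(t),np.cos(t)])
    h=bas(.005,.102,.058); q=s["ee_pos"]-[0,0,-.0187]-h
    y=np.dot(q[:2],[-np.sin(np.radians(YB)),np.cos(np.radians(YB))]); a0=np.arctan2(.014,.246)
    print("theta",np.arctan2(q[2],-y)-a0,"radius",np.hypot(y,q[2]),s["force"],s["gripper_width"],s["tool_rot"],s["ee_pos"])
    for t in ts:
        d=b(t); print(round(t,3),*[np.round(v,4) for v in rows(bas(.005,.102+d[0],.058+d[1]-.0187),184.5)[:2]])
E
python3 - <<'E'
from h import *
arc(np.arange(1.12,.4,-.07))
E
```

```text
theta 1.1184958991961402 radius 0.24677173580165176 [0.57371217 2.20945605 4.56124163] 0.009161449061531064 [ 1.79902458e+02  1.54696093e-01 -1.75503406e+02] [0.52638894 0.22332007 0.2670266 ]
1.12 [0.0005 0.0016 0.0007] [ 0.0003  0.0004 -0.    ]
1.05 [ 0.0006 -0.0507  0.0245] [ 0.0003  0.0004 -0.    ]
0.98 [ 0.0006 -0.1012  0.0519] [ 0.0003  0.0004 -0.    ]
0.91 [ 0.0007 -0.1497  0.0828] [ 0.0003  0.0004 -0.    ]
0.84 [ 0.0008 -0.1959  0.117 ] [ 0.0003  0.0004 -0.    ]
0.77 [ 0.0009 -0.2396  0.1543] [ 0.0003  0.0004 -0.    ]
0.7 [ 0.001  -0.2806  0.1947] [ 0.0003  0.0004 -0.    ]
0.63 [ 0.0011 -0.3186  0.2377] [ 0.0003  0.0004 -0.    ]
0.56 [ 0.0012 -0.3536  0.2834] [ 0.0003  0.0004 -0.    ]
0.49 [ 0.0014 -0.3852  0.3313] [ 0.0003  0.0004 -0.    ]
0.42 [ 0.0015 -0.4135  0.3814] [ 0.0003  0.0004 -0.    ]
```

The lid follows (radius 0.2468 against a true 0.2464).

carry_out(targets=[0,-0.051,0.0245,0,0,0,-1,0,-0.101,0.052,0,0,0,-1,0,-0.15,0.083,0,0,0,-1,0,-0.196,0.117,0,0,0,-1,0,-0.24,0.154,0,0,0,-1,0,-0.281,0.195,0,0,0,-1,0,-0.319,0.238,0,0,0,-1,0,-0.354,0.283,0,0,0,-1,0,-0.385,0.331,0,0,0,-1,0,-0.4135,0.381,0,0,0,-1])

```text
time_s: 27.23
ee_pos: [0.5362, 0.0992, 0.152]
tool_rot: [180.0, 0.1, -175.5]
force: [-2.1, 1.2, 1.5]
gripper_width: 0.009
finger_force: 21.4
```

Run:
```python
from h import *
arc([.37,.32,.27,.22,.18,.14,.1,.07,.04,.02,.0,-.01])
```

```text
theta 0.4173992444728074 radius 0.24675313144621516 [-2.11174153  1.21938446  1.51933465] 0.008976872603919469 [ 1.79988101e+02  1.11930256e-01 -1.75536819e+02] [0.53619531 0.09924903 0.15198475]
0.37 [ 0.0007 -0.0159  0.0356] [ 0.      0.0003 -0.0001]
0.32 [ 0.0008 -0.032   0.0734] [ 0.      0.0003 -0.0001]
0.27 [ 0.0008 -0.0461  0.1119] [ 0.      0.0003 -0.0001]
0.22 [ 0.0009 -0.0583  0.1511] [ 0.      0.0003 -0.0001]
0.18 [ 0.001  -0.0667  0.1829] [ 0.      0.0003 -0.0001]
0.14 [ 0.001  -0.0738  0.215 ] [ 0.      0.0003 -0.0001]
0.1 [ 0.0011 -0.0796  0.2473] [ 0.      0.0003 -0.0001]
0.07 [ 0.0011 -0.083   0.2717] [ 0.      0.0003 -0.0001]
0.04 [ 0.0012 -0.0858  0.2962] [ 0.      0.0003 -0.0001]
0.02 [ 0.0012 -0.0872  0.3125] [ 0.      0.0003 -0.0001]
0.0 [ 0.0012 -0.0883  0.3289] [ 0.      0.0003 -0.0001]
-0.01 [ 0.0012 -0.0888  0.3371] [ 0.      0.0003 -0.0001]
```

carry_out(targets=[0,-0.016,0.0356,0,0,0,-1,0,-0.032,0.073,0,0,0,-1,0,-0.046,0.112,0,0,0,-1,0,-0.058,0.151,0,0,0,-1,0,-0.067,0.183,0,0,0,-1,0,-0.074,0.215,0,0,0,-1,0,-0.08,0.247,0,0,0,-1,0,-0.083,0.272,0,0,0,-1,0,-0.086,0.29,0,0,0,-1,0,-0.087,0.305,0,0,0,-1])

```text
time_s: 28.07
ee_pos: [0.5383, 0.0722, 0.0603]
tool_rot: [-179.8, 0.1, -175.6]
force: [-1.8, -14.9, 3.0]
gripper_width: 0.009
finger_force: 22.5
```

Run:
```python
from h import *
arc([.02,.0,-.01,-.02])
```

```text
theta 0.02800339740120731 radius 0.24750871664168633 [ -1.80309025 -14.91009369   2.97159366] 0.008960239865686484 [-1.79835794e+02  6.08389656e-02 -1.75586937e+02] [0.53833198 0.07223568 0.06027658]
0.02 [0.0007 0.0032 0.0069] [-0.0005  0.0002 -0.0002]
0.0 [0.0007 0.0021 0.0232] [-0.0005  0.0002 -0.0002]
-0.01 [0.0007 0.0017 0.0315] [-0.0005  0.0002 -0.0002]
-0.02 [0.0007 0.0014 0.0397] [-0.0005  0.0002 -0.0002]
```

carry_out(targets=[0,-0.007,0.008,0,0,0,-1,0,-0.009,0.016,0,0,0,-1,0,-0.009,0.024,0,0,0,-1,0,-0.009,0.03,0,0,0,-1,0,-0.009,0.033,0,0,0,-1,0,-0.009,0.033,0,0,0,-1])

```text
time_s: 28.57
ee_pos: [0.5384, 0.0713, 0.0503]
tool_rot: [180.0, 0.1, -175.5]
force: [0.3, 1.5, -2.6]
gripper_width: 0.0095
finger_force: 21.9
```

Run:
```python
from h import *
arc([.0,-.02])
```

```text
theta -0.012426836030320826 radius 0.2477815664183945 [ 0.2758652   1.49137885 -2.64202149] 0.009466346223767238 [ 1.79981535e+02  7.42054449e-02 -1.75510293e+02] [0.53836544 0.07131657 0.05030343]
0.0 [ 0.0005  0.0051 -0.01  ] [ 0.0001  0.0002 -0.    ]
-0.02 [0.0006 0.0044 0.0064] [ 0.0001  0.0002 -0.    ]
```

carry_out(targets=[0,0,0.005,0,0,0,-1,0,0,0.01,0,0,0,-1,0,0,0.01,0,0,0,-1])

```text
time_s: 28.82
ee_pos: [0.5388, 0.0712, 0.0483]
tool_rot: [180.0, 0.2, -175.5]
force: [-5.2, 0.1, 14.5]
gripper_width: 0.0091
finger_force: 23.6
```

carry_out(targets=[0,0,0.005,0,0,0,-1,0,0,0.01,0,0,0,-1,0,0,0.01,0,0,0,-1])

```text
time_s: 29.07
ee_pos: [0.5398, 0.0713, 0.0461]
tool_rot: [180.0, 0.3, -175.5]
force: [-2.3, 0.6, 21.9]
gripper_width: 0.009
finger_force: 25.0
```

carry_out(targets=[0,0,0,0,0,0,-0.3,0,0,0,0,0,0,-0.3,0,0,0,0,0,0,-0.3,0,0,-0.15,0,0,0,-0.3,0,0,-0.3,0,0,0,-0.3,0,0,-0.42,0,0,0,-0.3,0,0,-0.42,0,0,0,-0.3])

```text
time_s: 29.65
ee_pos: [0.5411, 0.0714, 0.1778]
tool_rot: [180.0, 0.6, -175.5]
force: [2.5, 1.0, 0.7]
gripper_width: 0.0298
finger_force: 0.0
```

Run:
```python
from h import *
s=ctrl.state(); print(s["ee_pos"],s["tool_rot"])
W=cam("wrist"); C=cam("scene"); t=cam("top")
h=[.6321,.0861,.070]
print("pred hole scene",proj(C,h),"top",proj(t,h),"pin: wrist",proj(W,[.5746,-.0276,.11]),"top",proj(t,[.5746,-.0276,.11]),"bar scene",proj(C,bas(.005,-.144,.072)))
a=cv2.resize(W[0],(400,300),interpolation=cv2.INTER_AREA); b=cv2.resize(C[0][230:350,330:490],(400,300),interpolation=cv2.INTER_CUBIC)
c=cv2.resize(t[0][200:260,210:290],(400,300),interpolation=cv2.INTER_CUBIC); d=cv2.resize(C[0][230:400,330:560],(400,300),interpolation=cv2.INTER_CUBIC)
cv2.imwrite("pics/m2.png",np.vstack([np.hstack([a,b]),np.hstack([c,d])])[:,:,::-1])
```

```text
[0.54111217 0.07140904 0.1777965 ] [ 179.97627341    0.61774321 -175.52227945]
pred hole scene [387.45165028 302.46547122] top [235.73219872 221.94696422] pin: wrist [170.85074865 285.57437015] top [276.61978689 241.72355302] bar scene [404.8932483  272.34276484]
```

View pics/m2.png

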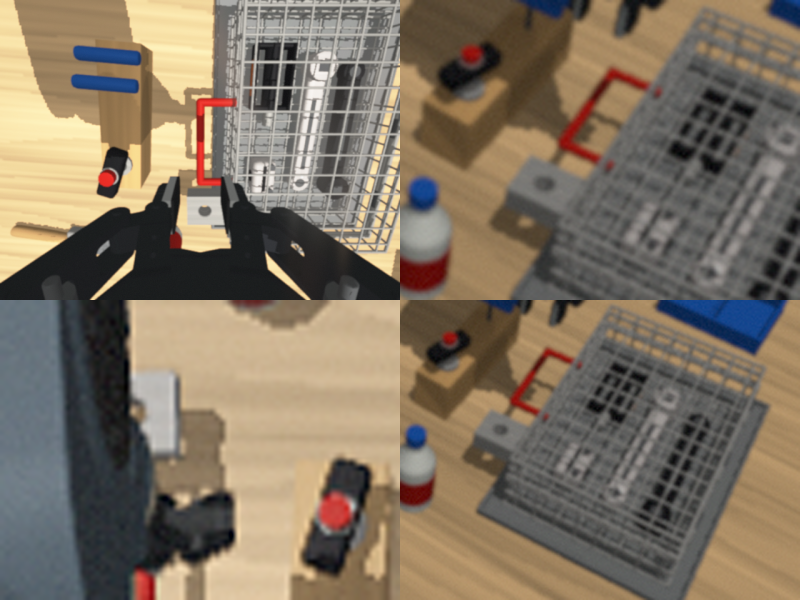

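The lid is closed with the ears flush: the scene crop shows the hole at (545,184), which is within a pixel or so of the prediction. The wrist view shows the button at (171,285) as predicted and the hole near (328,338). Next is the pin.

```bash
cat >> h.py <<'E'
def red(C,box=None,zs=.110):
    p=C[0].astype(int); m=((p[:,:,0]>130)&(p[:,:,1]<70)&(p[:,:,2]<70)).astype(np.uint8)
    n,l,st,c=cv2.connectedComponentsWithStats(m)
    for i in range(1,n):
        if st[i,4]>30: print("red",np.round(c[i],1),st[i],np.round(up(C,c[i],zs),4))
def dark(C,uv,r,zs,lo=True):   # blob nearest uv by Otsu in a window of half-size r
    u,v=map(int,uv); g=cv2.cvtColor(C[0],cv2.COLOR_RGB2GRAY)[v-r:v+r,u-r:u+r]
    t,m=cv2.threshold(g,0,1,cv2.THRESH_BINARY_INV+cv2.THRESH_OTSU); n,l,st,c=cv2.connectedComponentsWithStats(m if lo else 1-m)
    for i in range(1,n):
        if st[i,4]>8: q=c[i]+[u-r,v-r]; print("blob",np.round(q,1),st[i],np.round(up(C,q,zs),4))
E
python3 - <<'E'
from h import *
W=cam("wrist"); S=cam("scene")
print("W"); red(W); dark(W,(328,338),22,.07); print("up",up(W,(328,338),.07))
print("S"); red(S); dark(S,(388,303),8,.07)
g=cv2.cvtColor(W[0],cv2.COLOR_RGB2GRAY)[326:352:2,312:346:2]; print(g)
print(rows([.5755,-.0275,.17],170.8))
E
```

```text
W
red [330.8 224.8] [ 314  163   65  143 2486] [0.5182 0.0765 0.11  ]
red [166.2 296.2] [154 284  28  25 516] [ 0.5754 -0.028   0.11  ]
blob [327.5 319.5] [  0   0  44   8 352] [0.6075 0.0828 0.07  ]
blob [327.8 347.1] [ 12  23  21  17 286] [0.6333 0.0852 0.07  ]
up [0.62462261 0.08463377 0.07      ]
S
red [336.1 162. ] [321 152  30  21 472] [ 0.3436 -0.2493  0.11  ]
red [419.7 260.7] [412 258  17   7  40] [0.5229 0.0951 0.11  ]
red [401.2 282.4] [394 270  16  25  98] [0.6003 0.0951 0.11  ]
blob [387.4 303. ] [ 3  5  9  7 46] [0.6335 0.0868 0.07  ]
[[208 207 208 207 208 208 209 208 208 209 207 207 207 208 208 207 209]
 [206 207 207 207 206 206 207 206 206 207 208 208 208 207 207 209 209]
 [201 202 203 203 202 205 204 205 204 204 203 205 203 205 207 206 207]
 [201 202 203 202 204 202 203 204 204 203 202 202 204 203 204 206 204]
 [204 205 204 205 206 205 207 206 205 207 207 207 207 206 207 206 206]
 [204 208 206 208 208 207 207 205 205 208 208 209 209 209 209 208 209]
 [210 209 209 209 206 191 201 208 208 192 178 201 210 211 210 210 212]
 [206 204 204 200 169 119 130 143 138 118 104 133 182 205 206 205 206]
 [202 202 201 170 111  97  96  96  97  97  94  94 133 193 203 203 205]
 [202 200 191 136 101  99  97  95  96  96  96  96 101 168 204 204 204]
 [204 204 192 125 101 113 100  99  99 100  99  95  94 150 203 209 208]
 [208 208 194 129  96  96  98  99  99  97  94  93  95 148 203 210 209]
 [210 209 200 153 102  95  95  98  96  95  96  93 113 168 210 212 212]]
(array([-0.1012, -0.3374, -0.0035]), array([-0.    , -0.0002,  0.038 ]), (np.float64(2.5340620930857813), np.float64(1.9112573360347456)))
```

carry_out(targets=[-0.101,-0.337,0,0,0,0.038,0.1,-0.101,-0.337,0,0,0,0.038,0.1,-0.101,-0.337,0,0,0,0.038,0.1,-0.101,-0.337,0,0,0,0.038,0.1,-0.101,-0.337,0,0,0,0.038,0.1,-0.101,-0.337,0,0,0,0.038,0.1,-0.101,-0.337,0,0,0,0.038,0.1])

```text
time_s: 30.48
ee_pos: [0.5755, -0.0264, 0.1697]
tool_rot: [180.0, -0.0, 170.9]
force: [0.3, -0.5, 0.1]
gripper_width: 0.0471
finger_force: 0.0
```

Run:
```python
from h import *
s=ctrl.state(); print(s["ee_pos"],s["tool_rot"])
W=cam("wrist"); red(W)
c=proj(W,[.5754,-.028,.1]); print(c); r=75; u,v=map(int,c)
g=cv2.cvtColor(W[0],cv2.COLOR_RGB2GRAY)[v-r:v+r,u-r:u+r]; m=(g<70).astype(np.uint8)
n,l,st,ce=cv2.connectedComponentsWithStats(m); print(st[1:4])
cs,_=cv2.findContours(m,0,2)
for k in cs:
    if cv2.contourArea(k)>400:
        b=cv2.boxPoints(cv2.minAreaRect(k))+[u-r,v-r]; P=np.array([up(W,q,.1) for q in b]); print(P.round(4).tolist(),P.mean(0),[(np.linalg.norm(P[(i+1)%4]-P[i]).round(4),np.degrees(np.arctan2(*(P[(i+1)%4]-P[i])[1::-1])).round(1)) for i in (0,1)])
print(rows([.5755,-.028,.075],170.8),rows([.5755,-.028,.17],170.8))
```

```text
[ 0.57550361 -0.0264121   0.16965569] [ 1.79977593e+02 -1.81802307e-02  1.70868167e+02]
red [457.9 140.6] [ 435   68   71  173 3095] [0.519  0.0636 0.11  ]
red [503.  222.8] [487 216  30  16 220] [0.5725 0.089  0.11  ]
red [316.1 256.1] [303 244  27  26 503] [ 0.5757 -0.0287  0.11  ]
[317.19874771 250.47151421]
[[  59   28   35   43 1106]
 [  56   66   32   49 1211]
 [   6  110   21   40  505]]
[[0.6061, 0.0057, 0.1], [0.6081, 0.0179, 0.1], [0.6382, 0.0149, 0.1], [0.6361, 0.0023, 0.1]] [0.6221281  0.01019255 0.1       ] [(np.float64(0.0123), np.float64(80.9)), (np.float64(0.0302), np.float64(-5.7))]
[[0.5925, -0.0789, 0.1], [0.5947, -0.0653, 0.1], [0.6243, -0.0714, 0.1], [0.622, -0.0855, 0.1]] [ 0.60836828 -0.07527602  0.1       ] [(np.float64(0.0137), np.float64(80.9)), (np.float64(0.0302), np.float64(-11.7))]
[[0.6002, -0.0458, 0.1], [0.5664, -0.0379, 0.1], [0.5707, -0.0185, 0.1], [0.6047, -0.0255, 0.1]] [ 0.58547767 -0.03191335  0.1       ] [(np.float64(0.0347), np.float64(166.8)), (np.float64(0.0199), np.float64(77.5))]
[[0.5692, -0.038, 0.1], [0.5419, -0.0302, 0.1], [0.5474, -0.0104, 0.1], [0.575, -0.0176, 0.1]] [ 0.55838033 -0.02405248  0.1       ] [(np.float64(0.0284), np.float64(163.9)), (np.float64(0.0205), np.float64(74.4))]
(array([-0.0006, -0.0058,  0.3162]), array([0.0001, 0.    , 0.0002]), (np.float64(2.275562633676718), np.float64(0.01185254050242029))) (array([-0.0006, -0.0057, -0.0004]), array([0.0001, 0.    , 0.0002]), (np.float64(0.040983623142305296), np.float64(0.01185254050242029)))
```

carry_out(targets=[0.003,-0.006,0,0,0,0.0158,0.1,0.003,-0.006,0.12,0,0,0.0158,0.1,0.003,-0.006,0.22,0,0,0.0158,0.1,0.003,-0.006,0.29,0,0,0.0158,0.1,0.003,-0.006,0.316,0,0,0.0158,0.1,0.003,-0.006,0.316,0,0,0.0158,0.1,0.003,-0.006,0.316,0,0,0.0158,-0.7,0.003,-0.006,0.316,0,0,0.0158,-0.7,0.003,-0.006,0.316,0,0,0.0158,-0.7,0.003,-0.006,0.316,0,0,0.0158,-0.7], newtons=50)

```text
time_s: 31.37
ee_pos: [0.576, -0.0287, 0.0772]
tool_rot: [179.9, 0.2, 165.1]
force: [-2.4, 1.6, 8.9]
gripper_width: 0.021
finger_force: 50.9
```

carry_out(targets=[0,0,0,0,0,0,-0.7,0,0,-0.05,0,0,0,-0.7,0,0,-0.15,0,0,0,-0.7,0,0,-0.25,0,0,0,-0.7,0,0,-0.36,0,0,0,-0.7,0,0,-0.36,0,0,0,-0.7,0,0,-0.36,0,0,0,-0.7])

```text
time_s: 31.95
ee_pos: [0.5763, -0.029, 0.1859]
tool_rot: [179.9, 0.3, 165.1]
force: [0.5, 0.4, -1.9]
gripper_width: 0.0212
finger_force: 49.8
```

Run:
```python
from h import *
s=ctrl.state(); print(s["ee_pos"],s["tool_rot"],s["gripper_width"])
W=cam("wrist"); e=s["ee_pos"]; red(W,zs=e[2]+.035); print(proj(W,e+[0,0,.035]))
for q in ((.632,.086),): print(rows([*q,.20],184.5))
```

```text
[ 0.57625021 -0.02896353  0.18592703] [179.91793447   0.30303462 165.1170886 ] 0.021162643520203653
red [444.3 127.5] [ 416   52   68  168 2947] [0.5134 0.0272 0.2209]
red [498.9 197.7] [486 192  23  14 183] [0.5393 0.0409 0.2209]
red [320.3 337.1] [ 299  318   44   39 1294] [ 0.5744 -0.028   0.2209]
[319.11592866 342.05935017]
(array([-0.0843,  0.4188, -0.0523]), array([ 0.0001,  0.0004, -0.0538]), (np.float64(3.0964819566888027), np.float64(2.707280056616749)))
```

Run:
```python
from h import *
print(rows([.6343,.0861,.185],184.5))
```

```text
(array([-0.0915,  0.4211, -0.0022]), array([ 0.0001,  0.0004, -0.0538]), (np.float64(3.100093158785531), np.float64(2.707280056616749)))
```

carry_out(targets=[-0.092,0.418,0,0,0,-0.054,-0.7,-0.092,0.418,0,0,0,-0.054,-0.7,-0.092,0.418,0,0,0,-0.054,-0.7,-0.092,0.418,0,0,0,-0.054,-0.7,-0.092,0.418,0,0,0,-0.054,-0.7,-0.092,0.418,0,0,0,-0.054,-0.7,-0.092,0.418,0,0,0,-0.054,-0.7,-0.092,0.418,0,0,0,-0.054,-0.7])

```text
time_s: 32.67
ee_pos: [0.6333, 0.084, 0.1834]
tool_rot: [-180.0, 0.0, -175.5]
force: [0.7, 0.2, -1.5]
gripper_width: 0.021
finger_force: 49.9
```

Run:
```python
from h import *
s=ctrl.state(); print(s["ee_pos"],s["tool_rot"])
print(rows([.6343,.0861,.145],184.5))
```

```text
[0.63328616 0.08404463 0.18341721] [-1.79999453e+02  2.44080308e-02 -1.75542597e+02]
(array([-0.0038,  0.0066,  0.1281]), array([-0.    ,  0.0001, -0.0001]), (np.float64(0.9229137948255025), np.float64(0.006857184181022985)))
```

carry_out(targets=[-0.0035,0.007,0.06,0,0,0,-0.7,-0.0035,0.007,0.12,0,0,0,-0.7,-0.0035,0.007,0.128,0,0,0,-0.7,-0.0035,0.007,0.128,0,0,0,-0.7])

```text
time_s: 33.0
ee_pos: [0.6337, 0.0865, 0.1444]
tool_rot: [180.0, -0.1, -175.5]
force: [-0.3, -0.0, -1.0]
gripper_width: 0.0211
finger_force: 49.9
```

Run:
```python
from h import *
s=ctrl.state(); e=s["ee_pos"]; print(e,s["tool_rot"],s["force"])
W=cam("wrist"); S=cam("scene"); t=cam("top")
n=e+Ro.from_euler("xyz",s["tool_rot"],degrees=True).apply([.0013,0,.0672])
print("nose W",proj(W,n),"S",proj(S,n),"hole W",proj(W,[.633,.086,.07]),"S",proj(S,[.633,.086,.07]))
a=cv2.resize(W[0][220:460,160:480],(400,300),interpolation=cv2.INTER_CUBIC); b=cv2.resize(S[0][240:330,330:450],(400,300),interpolation=cv2.INTER_CUBIC)
cv2.imwrite("pics/m3.png",np.hstack([a,b])[:,:,::-1])
```

```text
[0.63367668 0.08651967 0.14443502] [ 1.79998241e+02 -7.21106048e-02 -1.75508424e+02] [-0.26827294 -0.02886052 -1.03603929]
nose W [319.69270074 249.42758973] S [387.8755187  300.34213143] hole W [319.02539205 246.97136665] S [387.18345982 302.71137846]
```

View pics/m3.png

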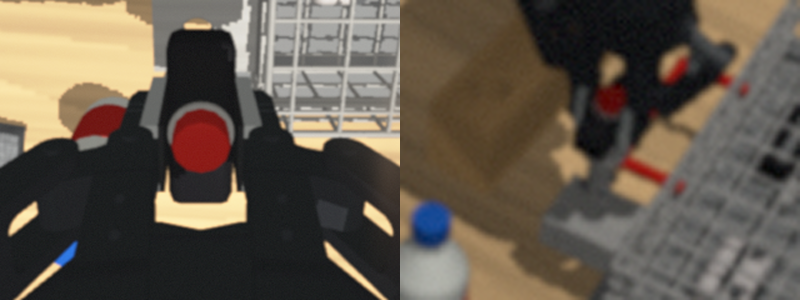

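The wrist crop shows the hole's far edge at (197,22), aligned with the pin's button column at (201). The scene crop shows the nose just above the ear. I lower it.

carry_out(targets=[0,0,0.02,0,0,0,-0.7,0,0,0.04,0,0,0,-0.7,0,0,0.055,0,0,0,-0.7,0,0,0.055,0,0,0,-0.7])

```text
time_s: 33.48
ee_pos: [0.6338, 0.0865, 0.1272]
tool_rot: [-179.9, -0.1, -175.5]
force: [-1.4, -5.5, -5.5]
gripper_width: 0.021
finger_force: 49.9
```

carry_out(targets=[0,-0.003,0.008,0,0,0,-0.7,0,-0.003,0.016,0,0,0,-0.7,0,-0.003,0.022,0,0,0,-0.7,0,-0.003,0.022,0,0,0,-0.7])

```text
time_s: 33.82
ee_pos: [0.6339, 0.0858, 0.121]
tool_rot: [-179.9, -0.1, -175.5]
force: [-3.1, -4.0, -2.5]
gripper_width: 0.0212
finger_force: 50.0
```

carry_out(targets=[0.003,-0.002,0.005,0,0,0,-0.7,0.003,-0.002,0.01,0,0,0,-0.7,0.003,-0.002,0.01,0,0,0,-0.7])

```text
time_s: 34.07
ee_pos: [0.6336, 0.0857, 0.1184]
tool_rot: [-180.0, 0.0, -175.4]
force: [-1.6, -2.4, -3.6]
gripper_width: 0.0216
finger_force: 49.9
```

carry_out(targets=[0,0,0.004,0,0,0,-0.7,0,0,0.008,0,0,0,-0.7,0,0,0.008,0,0,0,-0.7])

```text
time_s: 34.32
ee_pos: [0.6342, 0.0857, 0.1179]
tool_rot: [-180.0, 0.1, -175.4]
force: [-6.9, -4.0, 15.5]
gripper_width: 0.021
finger_force: 52.6
```

The pin stands on its balls (TCP 0.118 as computed, 15 N up). I release it, rise and shut the fingers.

carry_out(targets=[0,0,-0.006,0,0,0,-0.7,0,0,-0.006,0,0,0,0,0,0,-0.006,0,0,0,0,0,0,-0.006,0,0,0,0,0,0,-0.1,0,0,0,0,0,0,-0.2,0,0,0,0,0,0,-0.27,0,0,0,0,0,0,-0.27,0,0,0,-1,0,0,-0.27,0,0,0,-1,0,0,-0.27,0,0,0,-1])

```text
time_s: 35.15
ee_pos: [0.6337, 0.0859, 0.1968]
tool_rot: [180.0, 0.0, -175.4]
force: [0.6, -0.1, -0.3]
gripper_width: 0.0067
finger_force: 0.0
```

carry_out(targets=[0,0,0,0,0,0,-1,0,0,0,0,0,0,-1,0,0,0,0,0,0,-1])

```text
time_s: 35.4
ee_pos: [0.6335, 0.0858, 0.1968]
tool_rot: [180.0, -0.0, -175.4]
force: [0.1, -0.2, 0.1]
gripper_width: -0.0001
finger_force: 0.0
```

Run:
```python
from h import *
s=ctrl.state(); e=s["ee_pos"]; print(e,s["tool_rot"],s["force"],s["gripper_width"])
W=cam("wrist"); red(W,zs=.151); print(proj(W,[.633,.0856,.151]))
S=cam("scene"); red(S,zs=.151); print(proj(S,[.633,.0856,.151]))
```

```text
[0.63349289 0.08578058 0.1967766 ] [ 1.79993150e+02 -2.25088881e-02 -1.75442973e+02] [ 0.13118012 -0.23479728  0.12211566] -0.000131622398679506
red [323.8  91.7] [ 304   18   65  161 3006] [0.5391 0.0805 0.151 ]
red [318.9 262.4] [305 249  28  28 585] [0.6331 0.0853 0.151 ]
[319.37448628 262.17316433]
red [336.2 162.1] [321 152  30  22 472] [ 0.3902 -0.2179  0.151 ]
red [189.3 166. ] [180 154  19  23 223] [ 0.6197 -0.4894  0.151 ]
red [412.8 265.6] [402 258  27  21 108] [0.5814 0.1056 0.151 ]
red [402.3 290.2] [396 286  14   9  38] [0.651  0.1218 0.151 ]
[391.01920249 276.26809003]
```

The button is measured at (0.6331, 0.0853, 0.151), which matches an upright pin. I press it with the shut fingertips.

carry_out(targets=[0.0015,-0.002,0.07,0,0,0,-1,0.0015,-0.002,0.13,0,0,0,-1,0.0015,-0.002,0.15,0,0,0,-1,0.0015,-0.002,0.16,0,0,0,-1,0.0015,-0.002,0.17,0,0,0,-1,0.0015,-0.002,0.178,0,0,0,-1,0.0015,-0.002,0.178,0,0,0,-1])

```text
time_s: 36.08
ee_pos: [0.6339, 0.0852, 0.1452]
tool_rot: [180.0, 0.1, -175.4]
force: [-0.9, -0.5, 5.7]
gripper_width: -0.0001
finger_force: 2.9
```

carry_out(targets=[0,0,0.012,0,0,0,-1,0,0,0.024,0,0,0,-1,0,0,0.036,0,0,0,-1,0,0,0.048,0,0,0,-1])

```text
time_s: 36.42
ee_pos: [0.6336, 0.0852, 0.1297]
tool_rot: [180.0, 0.1, -175.4]
force: [0.1, 0.3, 1.8]
gripper_width: 0.0003
finger_force: 0.8
```

carry_out(targets=[0,0,0.015,0,0,0,-1,0,0,0.03,0,0,0,-1,0,0,0.045,0,0,0,-1,0,0,0.055,0,0,0,-1,0,0,0.06,0,0,0,-1,0,0,0.06,0,0,0,-1])

```text
time_s: 36.92
ee_pos: [0.6336, 0.085, 0.1123]
tool_rot: [-180.0, 0.1, -175.5]
force: [-4.0, -1.6, 9.1]
gripper_width: 0.0002
finger_force: 4.8
```

carry_out(targets=[0,0,0.004,0,0,0,-1,0,0,0.008,0,0,0,-1,0,0,0.008,0,0,0,-1])

```text
time_s: 37.17
ee_pos: [0.6342, 0.085, 0.1119]
tool_rot: [-180.0, 0.2, -175.5]
force: [-11.3, -3.7, 31.7]
gripper_width: 0.0001
finger_force: 15.9
```

Seated: the tip is at 0.112, exactly the collar-down height with the button fully in (32 N stop). I rise and check that the button came back.

carry_out(targets=[0,0,-0.03,0,0,0,-1,0,0,-0.1,0,0,0,-1,0,0,-0.22,0,0,0,-1,0,0,-0.28,0,0,0,0,0,0,-0.28,0,0,0,0,0,0,-0.28,0,0,0,0,0,0,-0.28,0,0,0,0])

```text
time_s: 37.75
ee_pos: [0.6331, 0.0852, 0.1924]
tool_rot: [180.0, -0.0, -175.4]
force: [-0.6, 0.8, -0.8]
gripper_width: 0.0425
finger_force: 0.0
```

Run:
```python
from h import *
s=ctrl.state(); e=s["ee_pos"]; print(e,s["tool_rot"],s["force"],s["gripper_width"])
W=cam("wrist"); red(W,zs=.118); print(proj(W,[.633,.0856,.118]))
c=proj(W,[.633,.0856,.108]); r=80; u,v=map(int,c)
m=(cv2.cvtColor(W[0],cv2.COLOR_RGB2GRAY)[v-r:v+r,u-r:u+r]<70).astype(np.uint8)
cs,_=cv2.findContours(m,0,2)
for k in cs:
    if cv2.contourArea(k)>200:
        P=np.array([up(W,q,.108) for q in cv2.boxPoints(cv2.minAreaRect(k))+[u-r,v-r]]); print(P[:,:2].round(4).tolist())
print(rows([.633,.0853,.085],184.5))
```

```text
[0.63313628 0.08518613 0.19236486] [ 1.79988791e+02 -1.62604625e-02 -1.75439364e+02] [-0.63199025  0.79135561 -0.77528971] 0.042451953848441824
red [324.6  92.1] [ 305   16   66  164 3143] [0.5355 0.0804 0.118 ]
red [319.6 248.1] [308 236  24  25 466] [0.6332 0.0852 0.118 ]
[320.31955527 247.75935004]
[[0.6614, 0.1229], [0.6603, 0.136], [0.6914, 0.1402], [0.6925, 0.1266]]
[[0.6991, 0.0406], [0.6664, 0.05], [0.671, 0.0652], [0.7042, 0.0563]]
[[0.6952, 0.0218], [0.664, 0.0334], [0.6671, 0.0413], [0.6985, 0.0299]]
[[0.661, 0.0774], [0.6403, 0.076], [0.6387, 0.0958], [0.6594, 0.0977]]
[[0.6332, 0.0769], [0.6236, 0.0795], [0.6278, 0.094], [0.6375, 0.0916]]
[[0.6025, 0.071], [0.5999, 0.0913], [0.6266, 0.095], [0.6293, 0.0741]]
(array([-0.0006,  0.0005,  0.3569]), array([ 0.    , -0.0002,  0.0002]), (np.float64(2.5675051229934143), np.float64(0.011057612925413516)))
```

carry_out(targets=[0,0,0.12,0,0,0,0,0,0,0.24,0,0,0,0,0,0,0.32,0,0,0,0,0,0,0.357,0,0,0,0,0,0,0.357,0,0,0,0,0,0,0.357,0,0,0,-0.7,0,0,0.357,0,0,0,-0.7,0,0,0.357,0,0,0,-0.7,0,0,0.357,0,0,0,-0.7,0,0,0.357,0,0,0,-0.7])

```text
time_s: 38.63
ee_pos: [0.6344, 0.0853, 0.0878]
tool_rot: [180.0, 0.2, -175.4]
force: [-1.4, -1.1, 7.8]
gripper_width: 0.021
finger_force: 50.5
```

carry_out(targets=[0,0,-0.004,0,0,0,-0.7,0,0,-0.008,0,0,0,-0.7,0,0,-0.012,0,0,0,-0.7,0,0,-0.012,0,0,0,-0.7])

```text
time_s: 38.97
ee_pos: [0.6337, 0.0852, 0.0902]
tool_rot: [180.0, 0.1, -175.4]
force: [0.4, -1.2, -0.6]
gripper_width: 0.0206
finger_force: 49.3
```

carry_out(targets=[0,0,-0.002,0,0,0,-0.7,0,0,-0.004,0,0,0,-0.7,0,0,-0.004,0,0,0,-0.7])

```text
time_s: 39.22
ee_pos: [0.6335, 0.0852, 0.091]
tool_rot: [180.0, 0.0, -175.4]
force: [1.3, -1.4, -2.9]
gripper_width: 0.021
finger_force: 49.9
```

carry_out(targets=[0,0,-0.002,0,0,0,-0.7,0,0,-0.004,0,0,0,-0.7,0,0,-0.004,0,0,0,-0.7])

```text
time_s: 39.47
ee_pos: [0.6332, 0.0851, 0.0912]
tool_rot: [180.0, -0.0, -175.4]
force: [6.4, -1.5, -18.9]
gripper_width: 0.021
finger_force: 50.3
```

The pin holds against a 19 N pull after 3 mm of lift. I lower it, release and rise clear.

carry_out(targets=[0,0,0.006,0,0,0,-0.7,0,0,0.012,0,0,0,-0.7,0,0,0.014,0,0,0,-0.7,0,0,0.014,0,0,0,-0.7,0,0,0.014,0,0,0,0,0,0,0.014,0,0,0,0,0,0,0.014,0,0,0,0,0,0,-0.1,0,0,0,0,0,0,-0.22,0,0,0,0,0,0,-0.34,0,0,0,0])

```text
time_s: 40.3
ee_pos: [0.6327, 0.0852, 0.1955]
tool_rot: [180.0, -0.0, -175.4]
force: [1.0, 0.6, 0.2]
gripper_width: 0.0425
finger_force: 0.0
```

carry_out(targets=[0,0,0,0,0,0,0,0,0,0,0,0,0,0,0,0,0,0,0,0,0,0,0,0,0,0,0,0])

```text
time_s: 40.63
ee_pos: [0.6328, 0.0852, 0.193]
tool_rot: [180.0, -0.1, -175.4]
force: [-0.4, 0.0, 0.2]
gripper_width: 0.043
finger_force: 0.0
```

Run:
```python
from h import *
s=ctrl.state(); e=s["ee_pos"]; print(e,s["force"],s["gripper_width"],s["time_s"])
W=cam("wrist"); red(W,zs=.118); print(proj(W,[.6332,.0852,.118]),proj(W,[.6332,.0852,.121]))
S=cam("scene"); red(S,zs=.118); print(proj(S,[.6332,.0852,.118]),"bar",proj(S,bas(.005,-.144,.072)))
```

```text
[0.63280446 0.08515386 0.19301104] [-0.42437863  0.00461289  0.17495244] 0.04297106408196187 40.6333
red [324.7  92.6] [ 305   18   66  163 3122] [0.5353 0.0805 0.118 ]
red [319.7 247.2] [308 235  24  25 461] [0.6324 0.0851 0.118 ]
[319.7228221  248.25416841] [319.71467784 249.65919392]
red [336.2 162.1] [321 152  30  22 475] [ 0.3529 -0.2428  0.118 ]
red [189.3 166.2] [180 155  20  22 224] [ 0.5916 -0.5246  0.118 ]
red [420.7 261.5] [414 258  15   8  41] [0.531  0.1009 0.118 ]
red [402.6 275.4] [397 269  12  14  55] [0.5886 0.0904 0.118 ]
[389.12057367 287.28347526] bar [404.8932483  272.34276484]
```

```bash
python3 -c "
from bench import job
print(job.job_done())"
```

```text
the job is handed in; nothing more can be done
None
```

The job is handed in, with no verdict returned: both cranks, the pedal and the caliper (all that were there) are in the closed basket, and the pin is locked through both ears and held a 19 N pull.

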